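# Weigh a flat connector plate that lies on a carton

## Robot

A 7-joint arm with a two-finger parallel gripper is mounted at the origin on the work surface. World frame = base frame: x ahead of the robot, y to its left, z up, the work surface at z = 0. Lengths are in m, angles in rad, forces in N, time in s.
With the tool pointing down it reaches from about 0.4 to 0.85 m from the base axis. Payload 10.4 kg.
Tool frame: the origin (TCP) lies midway between the tips of the shut fingers; the grasp point (between the pads) lies 19 mm behind it; z points along the fingers, y is the line along which they close (so a half turn about z gives the same grasp; the last joint's range is limited). The gripper opens to 87 mm and grips with 3 to 60 N. Pads are 19 mm wide; open, the fingers measure 117 mm over their backs; the gripper's body (75 mm by 190 mm) begins 51 mm behind the grasp point.
Start: joints at [-1.268, 0.332, -0.065, 1.46, 0.022, 1.35, -0.088], TCP at [0.2, 0.592, 0.223] pointing down, gripper open.
Joint ranges: [-2.6, 2.6], [-0.5, 2.12], [-1.47, 1.34], [0.16, 2.42], [-1.27, 4.41], [0.06, 2.06], [-2.6, 2.6]. Speed limits (rad/s): [2.22, 2.22, 2.79, 2.79, 3.14, 3.14, 3.14].

## Interface

Orientations are given as a unit quaternion [x, y, z, w].
In Python, from bench import r gives the robot as it stands.
- The arm moves only by the tool move_arm, never from a script. Its argument "targets" is a list of rows, each a list of 3 entries, a list of its own where there are three numbers: the shift along the tool's x, y, z in cm, then the turn, a rotation vector about the tool's x, y, z in rad, then the opening in per cent of the stroke, from 0 (shut) to 100 (fully open). In form: [[[x, y, z], [wx, wy, wz], gripper], ...]. A call has 1 to 20 rows; each row shifts and turns the commanded pose from where the row before left it, along the tool's axes as they then stand; what a row does not reach is not made up. A row lasts 1/8 s, in which the tool goes at most 62.5 mm and 10.7 degrees, less where a joint would pass 70% of its speed; a pose out of reach is approached as far as the arm can. A call with a gripper value outside its range is refused whole. The fingers move at their own pace and stop on an object; "grip_force" is the grip in N (left out, the last holds). Time passes only in rows, so rows that do not move let the fingers close. It gives the time, the measured TCP pose, the force, the opening and the grip force at its end, in the units of the state.
- r.read_state(): the state, without advancing time (a new reading comes with each control period).
- r.camera(name): name is "side" or "top" or "wrist"; returns a dict with "image" (384x512x3 uint8, blue, green, red), "vertical_fov" (degrees; the focal length in pixels is half the picture's height over the tangent of half this angle, whatever the lens; pixels are square), "cx", "cy" (the principal point, pixels), "cam_to_world" (4x4, takes a point from camera to world coordinates). Camera axes: x right, y down, z forward; pixel columns grow to the right and rows downward; lengths in m; the calibration is good to about 2 mm. A picture is of the moment at which its call begins. There is no depth.
- r.close_job(): hands the job in; it is judged then, once.
The state is a dict: "time": time; "joint_positions": joint angles; "joint_vel": joint speeds; "joint_torque": joint torques, N m; "ee_pos": TCP position; "eef_rot": TCP orientation; "ft_force": force on the tool from outside, world axes, zero at the start; "torque": the same for the moment, N m; "width": finger opening in m; "grip_force": force on a finger pad.
Only numpy, scipy, OpenCV 4.12 (cv2) and the standard library are available. Lean on these libraries where they do the work, as an engineer would, in place of code of your own. Each camera call takes 0.05 s, during which the arm holds its last target. There are 200 camera calls.

## Task

The flat steel connector plate on the closed carton is too thin to be gripped where it lies: slide it along until one end sticks out well past the edge of the carton while it still lies flat there, grip it by that overhanging end and lay it on the pan of the counter scale to be weighed. Set it down rather than drop it, lying flat and lengthways along the pan with nothing hanging over the pan's edge, and let go. Leave the tape roll, the bolt bin and the tablet where they are.

Things in the scene. Friction and masses are not known exactly. Their poses are not given: they have to be found in the camera images.
- plate: the galvanised steel connector plate, loose: a flat rectangle 200 long, 60 wide, 2.5 thick, rows of small nail holes (drawn only), about 0.15 to 0.25 kg, smooth, slides easily on the carton (friction 0.3 to 0.4). It starts lying flat on the carton, roughly along the carton's length. Origin: centre of its underside; x along its length, y across its width, z up through its thickness
- plate_end_a (a point): middle of the plate's short edge at its +x end, half way up its thickness (100 mm from the plate's centre)
- plate_end_b (a point): middle of the plate's short edge at its -x end, half way up its thickness (100 mm from the plate's centre)
- carton: a closed, taped brown cardboard carton full of bolts, rigid and immovable: 210 (its x) by 300 (its y) and 115 high, flat top. Origin: centre of its underside on the table; z up. It stands on one side of the bench, the scale on the other; which is on the left varies
- scale: a grey counter scale, immovable. Origin: on the table under the middle of the pan, z up. Under the pan is a body 200 (x) by 280 (y), 70 high; on its -x side a sloping keypad console reaches to x = -215 mm and is nowhere higher than 80 mm
- pan (a point): centre of the top face of the scale's flat stainless pan, 95 mm above the table: 190 (x) by 290 (y), no rim standing up; axes as the scale's. The plate belongs with its length along the pan's y. The pan does not move
- tape: bystander: roll of brown packing tape lying flat, 100 across, 48 high; origin at the centre of its underside
- bin: bystander: blue open-fronted picking bin of bolts, 170 (x) by 110 (y), 75 high; origin at the centre of its underside
- tablet: bystander: black tablet computer lying flat, 125 (x) by 205 (y), 10 thick; origin at the centre of its underside
Things that resemble listed ones, but are neither listed nor needed, are in the scene too. There is more than one size of the plate; the job needs the smaller.

How it is judged:
By the outcome, as a careful person would: the job done as asked, in the order asked, and still so for the second after the job is handed in, with the robot touching nothing.
It also fails if it takes over 58 s, if anything falls off the work surface, if the arm or the gripper's body presses on something with over 40 N, if the wrist force passes 120 N, or if a joint passes its speed limit or range.

## Working session

There is one attempt and no reset: what is moved stays moved. The work goes in short steps, Python scripts to look and compute and a tool call to move; the robot and the scene stay as the last step left them, time stands still between calls to the robot, and variables do not carry over. Pictures are saved under pics/ and viewed, at most 10 in all, crops included, and the job is handed in when it is done.

Besides the shell and the picture viewer there is one more tool, called after "Request:" by a JSON object that holds its "fn" and its "kwargs", one argument or row to a line. move_arm: Moves the arm, as the interface text tells. Its arguments: {"type":"object","properties":{"targets":{"type":"array"},"grip_force":{"type":"number"}},"required":["targets"]}

```bash
mkdir -p pics; cat > h.py <<'E'
import numpy as np,cv2
from bench import r
from scipy.spatial.transform import Rotation as R
def snap(n,f):
    c=r.camera(n); cv2.imwrite('pics/'+f,c['image']); np.savez('pics/'+f+'.npz',**{k:v for k,v in c.items()}); return c
def w(f,u,v,z):
    c=np.load('pics/'+f+'.npz'); h=c['image'].shape[0]
    fl=h/2/np.tan(np.radians(float(c['vertical_fov']))/2)
    T=c['cam_to_world']; d=T[:3,:3]@[(u-c['cx'])/fl,(v-c['cy'])/fl,1]; o=T[:3,3]
    return o+d*(z-o[2])/d[2]
E
python3 - <<'E'
from h import *
s=r.read_state(); print({k:np.round(v,3) for k,v in s.items()})
for n in('top','side'):
    c=snap(n,n+'0.png'); print(c['vertical_fov'],c['cx'],c['cy'],np.round(c['cam_to_world'],3).tolist())
E
```

```text
{'time': np.float64(0.0), 'joint_positions': array([-1.268,  0.333, -0.065,  1.461,  0.022,  1.35 , -0.089]), 'joint_vel': array([ 0.001,  0.002,  0.   , -0.   , -0.001,  0.   , -0.001]), 'joint_torque': array([-0.0000e+00, -6.2328e+01,  2.4000e-02, -3.8987e+01, -6.1000e-02,
        4.0000e-02,  0.0000e+00]), 'ee_pos': array([0.2  , 0.592, 0.222]), 'eef_rot': array([ 0.162,  0.987, -0.001, -0.   ]), 'ft_force': array([ 0.002, -0.191, -0.043]), 'torque': array([ 0.05 , -0.026, -0.013]), 'grip_force': np.float64(0.0), 'width': np.float64(0.087)}
44.65041034237845 256.33165211336575 201.56050735980142 [[0.01, -0.98, 0.201, 0.209], [-1.0, -0.011, -0.001, 0.003], [0.003, -0.2, -0.98, 1.469], [0.0, 0.0, 0.0, 1.0]]
50.24486375197769 252.50415018897297 188.52910977102775 [[0.756, -0.451, 0.475, -0.022], [-0.655, -0.504, 0.564, -0.586], [-0.015, -0.737, -0.676, 0.795], [0.0, 0.0, 0.0, 1.0]]
```

View pics/top0.png

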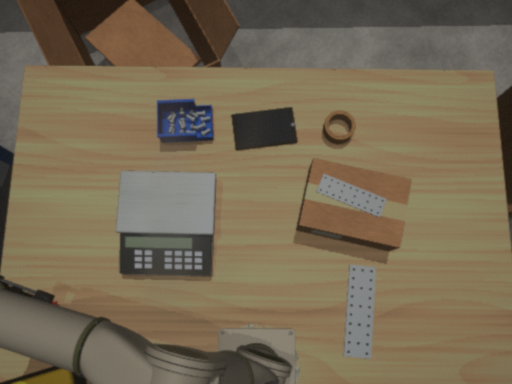

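View pics/side0.png

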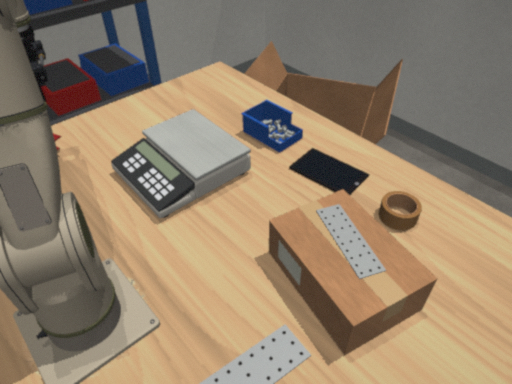

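The top view shows the scale at about (167,222), the carton at about (355,205) with the small plate on it from (320,181) to (384,209), the tape at (339,127) and the tablet at (264,128). I'll enlarge the carton area.

```bash
python3 - <<'E'
from h import *
i=cv2.imread('pics/top0.png')
cv2.imwrite('pics/crop1.png',cv2.resize(i[95:265,280:430],None,fx=3.5,fy=3.5,interpolation=cv2.INTER_CUBIC))
f='top0.png'
for n,u,v,z in [('panTL',121,171,.095),('panTR',215,173,.095),('panBL',118,234,.095),('panBR',215,234,.095),('tape',339,127,.048),('tabletBL',235,149,.01),('tabR',297,143,.01),('tabTR',293,108,.01)]: print(n,np.round(w(f,u,v,z),3))
E
```

```text
panTL [0.581 0.414 0.095]
panTR [0.578 0.128 0.095]
panBL [0.388 0.41  0.095]
panBR [0.391 0.123 0.095]
tape [ 0.747 -0.261  0.048]
tabletBL [0.682 0.073 0.01 ]
tabR [ 0.705 -0.129  0.01 ]
tabTR [ 0.827 -0.117  0.01 ]
```

View pics/crop1.png

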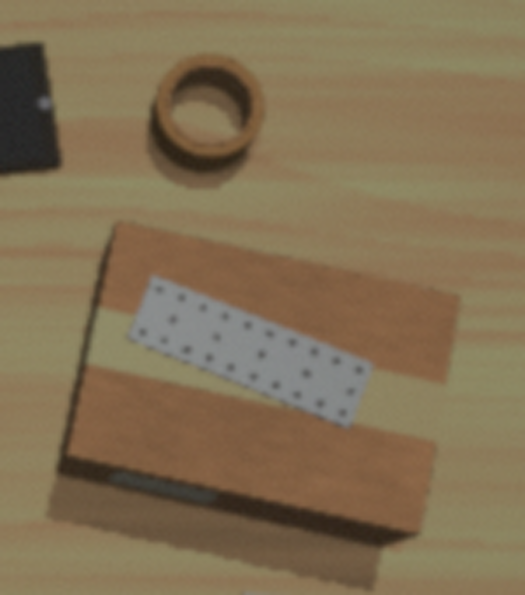

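The crop shows the plate's corners at crop (152,276), (372,362), (350,427) and (128,339). The carton top's corners are at (117,222), (460,295), (417,535) and (68,457), and the tape is clear of the far side.

```bash
cat >> h.py <<'E'
def plan(p,z,y,opn=None):
    """tool-frame shift (cm) and rotvec from now to TCP p with tool z, y axes; frame shift given in current axes"""
    s=r.read_state(); A=R.from_quat(s['eef_rot']).as_matrix(); z=np.array(z,float);z/=np.linalg.norm(z)
    y=np.array(y,float); y-=z*(y@z); y/=np.linalg.norm(y); B=np.c_[np.cross(y,z),y,z]
    print('t',round(float(s['time']),2),'pos',np.round(s['ee_pos'],4),'w',round(float(s['width']),4),'ft',np.round(s['ft_force'],1))
    print('shift now-axes cm',np.round(A.T@(np.array(p)-s['ee_pos'])*100,2),'after-turn axes',np.round(B.T@(np.array(p)-s['ee_pos'])*100,2),'turn',np.round(R.from_matrix(A.T@B).as_rotvec(),3))
E
python3 - <<'E'
from h import *
f='top0.png'
P=np.array([w(f,280+u/3.5,95+v/3.5,.1175) for u,v in[(152,276),(372,362),(350,427),(128,339)]])
C=np.array([w(f,280+u/3.5,95+v/3.5,.115) for u,v in[(117,222),(460,295),(417,535),(68,457)]])
print(P.round(3),P.mean(0),np.linalg.norm(P-np.roll(P,-1,0),axis=1));print(C.round(3),np.linalg.norm(C-np.roll(C,-1,0),axis=1))
d=(P[0]+P[3]-P[1]-P[2])[:2];d/=np.linalg.norm(d);n=(C[0]+C[3]-C[1]-C[2])[:2];n/=np.linalg.norm(n)
print('plate dir',d,'carton dir',n)
c=P.mean(0)[:2]; print('end->edge',((C[0]+C[3])/2)[:2]@n-(c+d*.1)@n)
p=c-d*.03
plan([*p,.16],[0,0,-1],[-d[1],d[0],0])
plan([*p,.16],[0,0,-1],[d[1],-d[0],0])
E
```

```text
[[ 0.573 -0.198  0.117]
 [ 0.5   -0.382  0.117]
 [ 0.444 -0.361  0.117]
 [ 0.517 -0.176  0.117]] [ 0.50830268 -0.27934318  0.1175    ] [0.19847042 0.05971282 0.19901353 0.05934293]
[[ 0.621 -0.169  0.115]
 [ 0.559 -0.461  0.115]
 [ 0.354 -0.414  0.115]
 [ 0.416 -0.125  0.115]] [0.29841146 0.21084095 0.29529526 0.2095335 ]
plate dir [0.36882367 0.92949938] carton dir [0.20844547 0.97803399]
end->edge 0.03315529354932352
t 0.1 pos [0.1999 0.5918 0.2218] w 0.087 ft [0.4 0.1 0.8]
shift now-axes cm [-56.94 -75.65   6.29] after-turn axes [ 72.6  -60.79   6.18] turn [-1.000e-03 -1.000e-03 -1.519e+00]
t 0.1 pos [0.1999 0.5918 0.2218] w 0.087 ft [0.4 0.1 0.8]
shift now-axes cm [-56.94 -75.65   6.29] after-turn axes [-72.6   60.79   6.18] turn [-1.000e-03  1.000e-03  1.623e+00]
```

Request:
{"fn": "move_arm", "kwargs": {
  "targets": [
    [[-4.1, -2.73, 0], [0, 0, 0], 25],
    [[-4.1, -2.73, 0], [0, 0, 0], 25],
    [[-4.1, -2.73, 0], [0, 0, 0], 25],
    [[-4.1, -2.73, 0], [0, 0, 0], 25],
    [[-4.1, -2.73, 0], [0, 0, 0], 25],
    [[-4.1, -2.73, 0], [0, 0, 0], 25],
    [[-4.1, -2.73, 0], [0, 0, 0], 25],
    [[-4.1, -2.73, 0], [0, 0, 0], 25],
    [[-4.1, -2.73, 0], [0, 0, 0], 25],
    [[-4.1, -2.73, 0], [0, 0, 0], 25],
    [[0, 0, 0], [0, 0, 0.18], 25],
    [[0, 0, 0], [0, 0, 0.18], 25],
    [[0, 0, 0], [0, 0, 0.18], 25],
    [[0, 0, 0], [0, 0, 0.18], 25],
    [[0, 0, 0], [0, 0, 0.18], 25],
    [[0, 0, 0], [0, 0, 0.18], 25],
    [[0, 0, 0], [0, 0, 0.18], 25],
    [[0, 0, 0], [0, 0, 0.18], 25],
    [[0, 0, 0], [0, 0, 0.18], 25]
  ]
}}

```text
time: 2.48
ee_pos: [0.5008, 0.2022, 0.2222]
eef_rot: [0.828, 0.56, -0.0, -0.0]
ft_force: [-1.1, 0.1, -0.1]
width: 0.0217
grip_force: 0.0
```

Request:
{"fn": "move_arm", "kwargs": {
  "targets": [
    [[-5.24, 2.06, 0.4], [0, 0, 0], 25],
    [[-5.24, 2.06, 0.4], [0, 0, 0], 25],
    [[-5.24, 2.06, 0.4], [0, 0, 0], 25],
    [[-5.24, 2.06, 0.4], [0, 0, 0], 25],
    [[-5.24, 2.06, 0.4], [0, 0, 0], 25],
    [[-5.24, 2.06, 0.4], [0, 0, 0], 25],
    [[-5.24, 2.06, 0.4], [0, 0, 0], 25],
    [[-5.24, 2.06, 0.4], [0, 0, 0], 25],
    [[-5.24, 2.06, 0.4], [0, 0, 0], 25],
    [[0, 0, 0], [0, 0, 0], 25],
    [[0, 0, 0], [0, 0, 0], 25]
  ]
}}

```text
time: 3.85
ee_pos: [0.5007, -0.3041, 0.186]
eef_rot: [0.827, 0.563, -0.0, -0.001]
ft_force: [0.6, 1.1, 0.6]
width: 0.0215
grip_force: 0.0
```

```bash
python3 - <<'E'
from h import *
s=r.read_state(); print(s['joint_positions'].round(2))
d=np.array([.3688,.9295]); p=np.array([.5083,-.2793])-.03*d
plan([*p,.1175],[0,0,-1],[d[1],-d[0],0])
E
```

```text
[-0.16  0.33  0.77  1.65 -0.24  1.26  0.29]
t 3.85 pos [ 0.5007 -0.3041  0.186 ] w 0.0215 ft [0.6 1.1 0.6]
shift now-axes cm [-0.42 -0.2   6.85] after-turn axes [-0.42 -0.21  6.85] turn [-0.001 -0.     0.002]
```

Request:
{"fn": "move_arm", "kwargs": {
  "targets": [
    [[-0.2, -0.1, 3.5], [0, 0, 0], 25],
    [[-0.2, -0.1, 2.5], [0, 0, 0], 25],
    [[0, 0, 0.5], [0, 0, 0], 25],
    [[0, 0, 0.2], [0, 0, 0], 25],
    [[0, 0, 0.2], [0, 0, 0], 25],
    [[0, 0, 0], [0, 0, 0], 25]
  ]
}}

```text
time: 4.6
ee_pos: [0.4979, -0.3074, 0.1181]
eef_rot: [0.826, 0.563, 0.0, 0.0]
ft_force: [0.3, -0.2, 0.5]
width: 0.0215
grip_force: 0.3
```

Request:
{"fn": "move_arm", "kwargs": {
  "targets": [
    [[0, 0, 0.1], [0, 0, 0], 25],
    [[0, 0, 0.1], [0, 0, 0], 25],
    [[0, 0, 0], [0, 0, 0], 25]
  ]
}}

```text
time: 4.97
ee_pos: [0.4983, -0.3077, 0.1179]
eef_rot: [0.827, 0.563, 0.001, 0.0]
ft_force: [-6.0, 5.3, 19.5]
width: 0.0215
grip_force: 10.1
```

Request:
{"fn": "move_arm", "kwargs": {
  "targets": [
    [[0.7, 0, 0], [0, 0, 0], 25],
    [[1, 0, 0], [0, 0, 0], 25],
    [[1, 0, 0], [0, 0, 0], 25],
    [[0, 0, 0], [0, 0, 0], 25]
  ]
}}

```text
time: 5.48
ee_pos: [0.5091, -0.2834, 0.118]
eef_rot: [0.826, 0.563, 0.001, 0.002]
ft_force: [-1.2, -0.9, 13.8]
width: 0.0217
grip_force: 7.0
```

```bash
python3 - <<'E'
from h import *
snap('top','top1.png');i=cv2.imread('pics/top1.png')
cv2.imwrite('pics/crop2.png',cv2.resize(i[95:265,280:430],None,fx=3.5,fy=3.5,interpolation=cv2.INTER_CUBIC))
E
```

```text
(no output)
```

View pics/crop2.png

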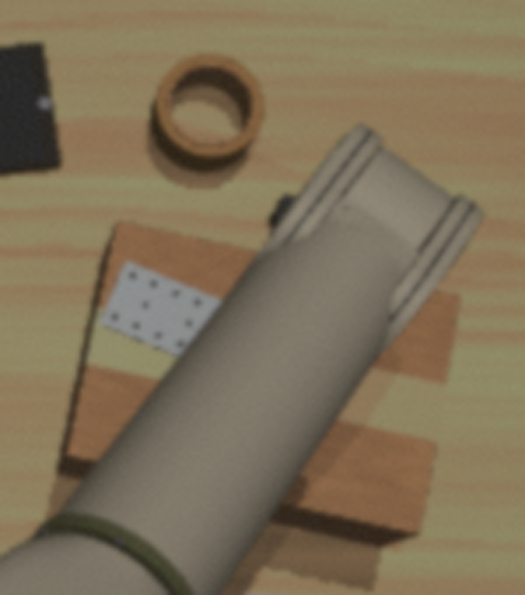

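The plate's near-end corner moved from crop (152,276) to (126,262), about 25 mm, so it follows the fingers without slipping. I'll carry on dragging.

Request:
{"fn": "move_arm", "kwargs": {
  "targets": [
    [[1, 0, 0], [0, 0, 0], 25],
    [[1, 0, 0], [0, 0, 0], 25],
    [[1, 0, 0], [0, 0, 0], 25],
    [[1, 0, 0], [0, 0, 0], 25],
    [[1, 0, 0], [0, 0, 0], 25],
    [[1, 0, 0], [0, 0, 0], 25],
    [[1, 0, 0], [0, 0, 0], 25],
    [[1, 0, 0], [0, 0, 0], 25],
    [[0, 0, 0], [0, 0, 0], 25],
    [[0, 0, -0.5], [0, 0, 0], 25],
    [[0, 0, -4], [0, 0, 0], 25],
    [[0, 0, -6], [0, 0, 0], 25],
    [[0, -6, 0], [0, 0, 0], 100],
    [[0, -6, 0], [0, 0, 0], 100],
    [[0, 0, 0], [0, 0, 0], 100]
  ]
}}

```text
time: 7.4
ee_pos: [0.4229, -0.1629, 0.2212]
eef_rot: [0.826, 0.563, 0.003, -0.002]
ft_force: [2.0, 0.4, 0.2]
width: 0.0439
grip_force: 0.0
```

```bash
python3 - <<'E'
from h import *
print(r.read_state()['joint_positions'].round(2))
snap('top','top2.png');i=cv2.imread('pics/top2.png')
cv2.imwrite('pics/crop3.png',cv2.resize(i[95:265,250:430],None,fx=3.5,fy=3.5,interpolation=cv2.INTER_CUBIC))
E
```

```text
[-0.51 -0.12  0.74  1.92  0.08  1.3  -0.17]
```

View pics/crop3.png

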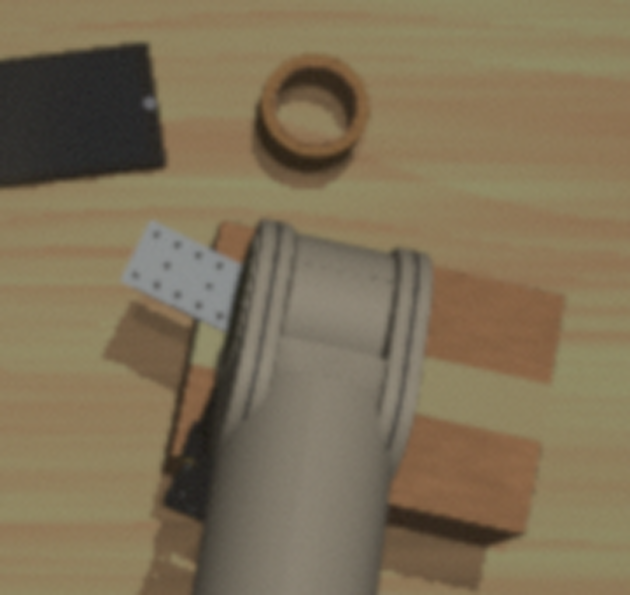

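The plate's outer corners are at crop (152,219) and (121,281), and it crosses the carton edge at about (205,270). That is roughly 6 cm of overhang, still lying flat.

```bash
python3 - <<'E'
from h import *
f='top2.png'
a,b,c=[w(f,250+u/3.5,95+v/3.5,.1175)[:2] for u,v in[(152,219),(121,281),(237,259)]]
e=(a+b)/2; n=(a-b)/np.linalg.norm(a-b); d=np.array([-n[1],n[0]]); d2=(a-c)/np.linalg.norm(a-c)
print('end',e,'dirs',d,d2)
d=np.array([.40,.917]); n0=np.array([.2084,.978]);E0=np.array([.5185,-.147])
print('overhang',(e-E0)@n0/(d@n0))
g=e-.027*d
th=np.radians(-69); t=np.array([np.cos(th),np.sin(th)]); print('grasp',g,'tool',t)
plan([.47,.06,.32],[*t,0],[0,0,1])
plan([.47,.06,.32],[*t,0],[0,0,-1])
E
```

```text
end [ 0.59461473 -0.09490671] dirs [0.43525783 0.90030585] [0.43264104 0.90156626]
overhang 0.06816007409708782
grasp [ 0.58381473 -0.11966571] tool [ 0.35836795 -0.93358043]
t 7.45 pos [ 0.425  -0.1634  0.2215] w 0.0481 ft [-0.7  0.4 -0.1]
shift now-axes cm [22.49 -3.96 -9.75] after-turn axes [ 12.2    9.85 -19.24] turn [-1.472 -0.653  0.645]
t 7.45 pos [ 0.425  -0.1634  0.2215] w 0.0481 ft [-0.7  0.4 -0.1]
shift now-axes cm [22.49 -3.96 -9.75] after-turn axes [-12.2   -9.85 -19.24] turn [ 0.768 -1.732 -1.731]
```

Request:
{"fn": "move_arm", "kwargs": {
  "targets": [
    [[4.5, -0.8, -2], [0, 0, 0], 100],
    [[4.5, -0.8, -2], [0, 0, 0], 100],
    [[4.5, -0.8, -2], [0, 0, 0], 100],
    [[4.5, -0.8, -2], [0, 0, 0], 100],
    [[4.5, -0.8, -2], [0, 0, 0], 100],
    [[0, 0, 0], [-0.147, -0.0653, 0.0645], 100],
    [[0, 0, 0], [-0.147, -0.0653, 0.0645], 100],
    [[0, 0, 0], [-0.147, -0.0653, 0.0645], 100],
    [[0, 0, 0], [-0.147, -0.0653, 0.0645], 100],
    [[0, 0, 0], [-0.147, -0.0653, 0.0645], 100],
    [[0, 0, 0], [-0.147, -0.0653, 0.0645], 100],
    [[0, 0, 0], [-0.147, -0.0653, 0.0645], 100],
    [[0, 0, 0], [-0.147, -0.0653, 0.0645], 100],
    [[0, 0, 0], [-0.147, -0.0653, 0.0645], 100],
    [[0, 0, 0], [-0.147, -0.0653, 0.0645], 100],
    [[0, 0, 0], [0, 0, 0], 100]
  ]
}}

```text
time: 9.45
ee_pos: [0.4717, 0.0604, 0.317]
eef_rot: [0.693, 0.133, 0.123, 0.698]
ft_force: [0.6, -0.4, 0.5]
width: 0.0869
grip_force: 0.0
```

```bash
python3 - <<'E'
from h import *
print(r.read_state()['joint_positions'].round(2))
t=np.array([.3584,-.9336]); g=np.array([.5838,-.1197])
plan([*(g-.11*t),.22],[*t,0],[0,0,1])
plan([*(g+.019*t),.1165],[*t,0],[0,0,1])
E
```

```text
[-0.92  0.41 -0.01  1.96  1.15  1.96 -2.45]
t 9.45 pos [0.4717 0.0604 0.317 ] w 0.0869 ft [ 0.6 -0.4  0.5]
shift now-axes cm [ 4.18 -9.68  9.79] after-turn axes [ 4.01 -9.7   9.83] turn [0.004 0.003 0.014]
t 9.45 pos [0.4717 0.0604 0.317 ] w 0.0869 ft [ 0.6 -0.4  0.5]
shift now-axes cm [  4.36 -20.07  22.65] after-turn axes [  4.01 -20.05  22.73] turn [0.004 0.003 0.014]
```

```bash
cat > fk.py <<'E'
import numpy as np
from scipy.spatial.transform import Rotation as R
from scipy.optimize import least_squares
from itertools import product
D=[([-1.268,.333,-.065,1.461,.022,1.35,-.089],[.2,.592,.222],[.162,.987,0,0]),
([-.16,.33,.77,1.65,-.24,1.26,.29],[.5007,-.3041,.186],[.827,.563,0,0]),
([-.51,-.12,.74,1.92,.08,1.30,-.17],[.425,-.1634,.2215],[.826,.563,.003,-.002]),
([-.92,.41,-.01,1.96,1.15,1.96,-2.45],[.4717,.0604,.317],[.693,.133,.123,.698])]
def fk(q,p,s):
    o,h,L1,L2,L3,a1,a2,a3=p
    z=lambda t:R.from_euler('z',t); y=lambda t:R.from_euler('y',t)
    A=z(o+s[0]*q[0])*y(q[1]); P=np.array([0,0,h]); 
    A=A*z(s[1]*q[2]); P=P+A.apply([a1,0,L1]); A=A*y(q[3])*z(s[2]*q[4]); P=P+A.apply([a2,0,L2]); W=P
    A=A*y(q[5]); return P+A.apply([a3,0,L3]),W,A.apply([0,0,1])
if __name__=='__main__':
  for s in product([1,-1],repeat=3):
    f=lambda p:np.r_[np.concatenate([np.r_[fk(q,p,s)[0]-x,.3*(fk(q,p,s)[2]-R.from_quat(e).apply([0,0,1]))] for q,x,e in D]),.003*p[5:]]
    u=least_squares(f,[0,.35,.4,.4,.25,0,0,0]); print(s,round(u.cost,6),u.x.round(3))
    if u.cost<1e-3: print([np.round(fk(q,u.x,s)[1],3) for q,_,_ in D])
E
python3 fk.py
```

```text
(1, 1, 1) 0.391456 [-1.6    0.409 -0.539 -1.339  0.899  0.42  -0.967 -0.879]
(1, 1, -1) 0.446869 [-0.649  0.412 -0.935 -1.141  0.655  0.881 -1.29  -0.193]
(1, -1, 1) 0.371949 [ 1.465  1.203 -0.413  1.608 -0.312  0.108  0.519  1.127]
(1, -1, -1) 0.252441 [ 1.342  1.798 -0.825  1.358 -0.58   0.271  1.009  0.833]
(-1, 1, 1) 0.371149 [-0.464 -0.541  1.017  0.797  0.264 -0.185 -0.224  0.464]
(-1, 1, -1) 0.239431 [-0.482 -0.774  1.152 -0.021  0.329  0.004 -0.225 -0.131]
(-1, -1, 1) 0.142317 [ 0.015 -0.045  0.383  0.832  0.635 -0.01  -0.764  0.505]
(-1, -1, -1) 0.000366 [-0.068  0.305  0.433  0.524  0.315  0.005  0.06   0.01 ]
[array([0.202, 0.611, 0.538]), array([ 0.503, -0.309,  0.495]), array([ 0.431, -0.156,  0.543]), array([0.384, 0.362, 0.307])]
```

```bash
cat >> fk.py <<'E'
S=(-1,-1,-1); PAR=[-0.068,0.305,0.433,0.524,0.315,0.005,0.06,0.01]
lo=np.array([-2.6,-.5,-1.47,.16,-1.27,.06,-2.6]);hi=np.array([2.6,2.12,1.34,2.42,4.41,2.06,2.6])
def full(q):
    o=PAR; z=lambda t:R.from_euler('z',t); y=lambda t:R.from_euler('y',t)
    A=z(o[0]-q[0])*y(q[1])*z(-q[2])*y(q[3])*z(-q[4])*y(q[5])*z(-q[6]); return fk(q,PAR,S)[0],A
E
python3 - <<'E'
from fk import *
for q,x,e in D: 
    M=full(q)[1].inv()*R.from_quat(e); print((M.as_rotvec()).round(2))
E0=full(D[0][0])[1].inv()*R.from_quat(D[0][2])
def ik(p,az,tilt,sg,q0):
    a=np.radians(az); t=np.array([np.cos(a)*np.cos(tilt),np.sin(a)*np.cos(tilt),-np.sin(tilt)]); y=np.array([0,0,sg])-t*(t[2]*sg); y/=np.linalg.norm(y)
    T=R.from_matrix(np.c_[np.cross(y,t),y,t])
    def f(q):
        P,A=full(q); return np.r_[(P-p)*5,((A*E0).inv()*T).as_rotvec(),.01*(q-q0)]
    u=least_squares(f,np.clip(q0,lo+.01,hi-.01),bounds=(lo,hi)); return u.x,u.cost
for sg in(1,-1):
    q=np.array(D[3][0]); q[6]+=0 if sg>0 else 3.14
    for nm,p,az,t in[('pre',[.47,.06,.3],-35,0),('back',[.50,-.06,.1165],-35,0),('grasp',[.599,-.131,.1165],-35,0),('lift',[.58,-.11,.3],-35,0),('mid',[.52,.2,.3],-35,0),('pan',[.536,.44,.1],-30,.15)]:
        q,c=ik(np.array(p),az,t,sg,q); print(sg,nm,q.round(2),round(c,4))
E
```

```text
[-0.  -0.   1.5]
[ 0.   -0.    1.51]
[0.01 0.01 1.5 ]
[-0.05  0.05  1.56]
1 pre [-2.4   0.9   1.34  2.42  0.94  0.91 -2.47] 0.0003
1 back [-2.18  1.79  0.9   2.35  0.29  0.34 -2.6 ] 0.0001
1 grasp [-1.86  2.08  1.05  2.21  0.25  0.07 -2.6 ] 0.0
1 lift [-1.85  1.82  1.34  2.37  0.63  0.06 -2.6 ] 0.0054
1 mid [-2.26  1.18  1.34  2.05  0.57  0.9  -2.12] 0.0001
1 pan [-2.01  1.37  1.03  1.48  0.37  1.09 -2.13] 0.0
-1 pre [-2.4   0.91  1.33  2.42  0.93  0.91  0.67] 0.0003
-1 back [-2.1   1.68  0.83  2.38  0.69  0.41  0.14] 0.0001
-1 grasp [-1.59  1.61  0.89  2.36  1.76  0.56 -0.73] 0.0001
-1 lift [-1.83  1.74  1.34  2.4   1.13  0.06  0.09] 0.0027
-1 mid [-2.23  1.06  1.27  2.06  0.73  0.97  0.91] 0.0001
-1 pan [-1.96  1.29  0.94  1.49  0.51  1.13  0.93] 0.0
```

```bash
cat >> fk.py <<'E'
E0=R.from_rotvec([0,0,1.51])
def ik(p,T,q0,wt=.01):
    f=lambda q:(lambda PA:np.r_[(PA[0]-p)*5,((PA[1]*E0).inv()*T).as_rotvec(),wt*(q-q0)])(full(q))
    u=least_squares(f,np.clip(q0,lo+.02,hi-.02),bounds=(lo,hi)); return u.x,np.abs(f(u.x)[:6]).max()
def tool(az,tilt,sg):
    a=np.radians(az); t=np.array([np.cos(a)*np.cos(tilt),np.sin(a)*np.cos(tilt),-np.sin(tilt)]); y=np.array([0,0,sg])-t*(t[2]*sg); y/=np.linalg.norm(y)
    return R.from_matrix(np.c_[np.cross(y,t),y,t])
E
cat > s.py <<'E'
from fk import *
rng=np.random.default_rng(0)
def best(p,az,t,n=30):
    o=[]
    for sg in(1,-1):
        for _ in range(n):
            q0=rng.uniform(lo,hi); q0[1]=rng.uniform(-.4,.8)
            q,e=ik(np.array(p),tool(az,t,sg),q0,.002)
            if e<.02 and q[1]<1: o.append((min((q-lo).min(),(hi-q).min()),sg,q.round(2)))
    o.sort(key=lambda k:-k[0]); return o[:3]
for nm,p,az,t in[('grasp',[.599,-.131,.1165],-35,0),('grasp',[.599,-.133,.1165],-45,0),('back',[.52,-.07,.1165],-35,0),('pan',[.536,.44,.1],-30,.15),('pan45',[.536,.44,.1],-45,.15)]:
    print(nm,az)
    for k in best(p,az,t): print('  ',round(k[0],2),k[1],k[2])
E
timeout 400 python3 s.py
```

```text
grasp -35
   0.04 -1 [-0.89  0.86  0.45  2.38  2.05  1.29 -0.25]
   0.04 -1 [-0.88  0.85  0.44  2.38  2.06  1.3  -0.25]
   0.04 -1 [-0.85  0.84  0.42  2.38  2.06  1.31 -0.24]
grasp -45
   0.17 -1 [-1.14  0.99  0.61  2.25  1.67  1.08 -0.11]
   0.16 -1 [-0.9   0.85  0.4   2.26  1.79  1.27 -0.06]
   0.16 -1 [-0.87  0.84  0.38  2.26  1.8   1.28 -0.05]
back -35
pan -30
   0.47 -1 [-1.27  0.92 -0.05  1.57  1.36  1.59  0.58]
   0.46 -1 [-1.26  0.92 -0.06  1.57  1.36  1.6   0.57]
   0.43 -1 [-1.21  0.92 -0.13  1.57  1.41  1.63  0.57]
pan45 -45
```

Grasping here would swing the wrist over the scale. I'll turn and shift the plate so its end sticks out past the carton's far edge instead, where there is clear room.

Request:
{"fn": "move_arm", "kwargs": {
  "targets": [
    [[0, 0, 0], [0.147, 0.0653, -0.0645], 25],
    [[0, 0, 0], [0.147, 0.0653, -0.0645], 25],
    [[0, 0, 0], [0.147, 0.0653, -0.0645], 25],
    [[0, 0, 0], [0.147, 0.0653, -0.0645], 25],
    [[0, 0, 0], [0.147, 0.0653, -0.0645], 25],
    [[0, 0, 0], [0.147, 0.0653, -0.0645], 25],
    [[0, 0, 0], [0.147, 0.0653, -0.0645], 25],
    [[0, 0, 0], [0.147, 0.0653, -0.0645], 25],
    [[0, 0, 0], [0.147, 0.0653, -0.0645], 25],
    [[0, 0, 0], [0.147, 0.0653, -0.0645], 25],
    [[0, 0, 0], [0, 0, 0.06], 25],
    [[0, 0, 0], [0, 0, 0], 25]
  ]
}}

```text
time: 10.95
ee_pos: [0.4719, 0.0598, 0.3224]
eef_rot: [0.843, 0.539, 0.003, -0.0]
ft_force: [-0.3, -0.1, -0.3]
width: 0.0216
grip_force: 0.0
```

```bash
python3 - <<'E'
from h import *
print(r.read_state()['joint_positions'].round(2))
plan([.551,-.185,.14],[0,0,-1],[.901,-.434,0])
E
```

```text
[-0.65 -0.07  0.41  1.69  0.02  1.5  -0.67]
t 10.95 pos [0.4719 0.0598 0.3224] w 0.0216 ft [-0.3 -0.1 -0.3]
shift now-axes cm [-18.99  17.41  18.19] after-turn axes [-18.62  17.75  18.24] turn [ 0.003 -0.005  0.016]
```

Request:
{"fn": "move_arm", "kwargs": {
  "targets": [
    [[-3.15, 2.92, 3.0], [0, 0, 0], 25],
    [[-3.15, 2.92, 3.0], [0, 0, 0], 25],
    [[-3.15, 2.92, 3.0], [0, 0, 0], 25],
    [[-3.15, 2.92, 3.0], [0, 0, 0], 25],
    [[-3.15, 2.92, 3.0], [0, 0, 0], 25],
    [[-3.15, 2.92, 3.0], [0, 0, 0.015], 25],
    [[0, 0, 1.2], [0, 0, 0], 25],
    [[0, 0, 0.9], [0, 0, 0], 25],
    [[0, 0, 0.2], [0, 0, 0], 25],
    [[0, 0, 0.1], [0, 0, 0], 25],
    [[0, 0, 0], [0, 0, 0], 25]
  ]
}}

```text
time: 12.32
ee_pos: [0.5512, -0.1841, 0.1181]
eef_rot: [0.846, 0.532, 0.001, 0.0]
ft_force: [-0.7, 1.7, 4.4]
width: 0.0218
grip_force: 2.4
```

Request:
{"fn": "move_arm", "kwargs": {
  "targets": [
    [[0, 0, 0.1], [0, 0, 0], 25],
    [[0, 0, 0.05], [0, 0, 0], 25],
    [[-0.16, 0.46, 0], [0, 0, 0.0855], 25],
    [[-0.11, 0.47, 0], [0, 0, 0.0855], 25],
    [[-0.07, 0.48, 0], [0, 0, 0.0855], 25],
    [[-0.03, 0.49, 0], [0, 0, 0.0855], 25],
    [[0.01, 0.49, 0], [0, 0, 0.0855], 25]
  ]
}}

```text
time: 13.2
ee_pos: [0.5695, -0.2011, 0.118]
eef_rot: [0.941, 0.34, 0.002, -0.0]
ft_force: [-3.8, 4.7, 16.1]
width: 0.0216
grip_force: 8.3
```

Request:
{"fn": "move_arm", "kwargs": {
  "targets": [
    [[0.06, 0.49, 0], [0, 0, 0.0855], 25],
    [[0.1, 0.48, 0], [0, 0, 0.0855], 25],
    [[0.14, 0.47, 0], [0, 0, 0.0855], 25],
    [[0.18, 0.45, 0], [0, 0, 0.0855], 25],
    [[0.22, 0.44, 0], [0, 0, 0.0855], 25],
    [[0, 0, 0], [0, 0, 0], 25],
    [[0, 0, -0.5], [0, 0, 0], 25],
    [[0, 0, -4], [0, 0, 0], 25],
    [[0, 0, -6], [0, 0, 0], 25],
    [[-5, -3, -4], [0, 0, 0], 100],
    [[-5, -3, -4], [0, 0, 0], 100],
    [[-5, -3, 0], [0, 0, 0], 100],
    [[0, 0, 0], [0, 0, 0], 100]
  ]
}}

```text
time: 14.82
ee_pos: [0.4371, -0.177, 0.2934]
eef_rot: [0.991, 0.133, 0.003, -0.004]
ft_force: [-0.3, 0.8, -0.1]
width: 0.0541
grip_force: 0.0
```

```bash
python3 - <<'E'
from h import *
s=r.read_state();print(s['joint_positions'].round(2),s['ee_pos'].round(3),s['eef_rot'].round(3))
snap('top','top3.png');i=cv2.imread('pics/top3.png')
cv2.imwrite('pics/crop4.png',cv2.resize(i[95:265,250:430],None,fx=3.5,fy=3.5,interpolation=cv2.INTER_CUBIC))
E
```

```text
[-0.65 -0.14  0.88  1.77  0.1   1.46 -1.09] [ 0.437 -0.177  0.293] [ 0.991  0.133  0.003 -0.004]
```

View pics/crop4.png

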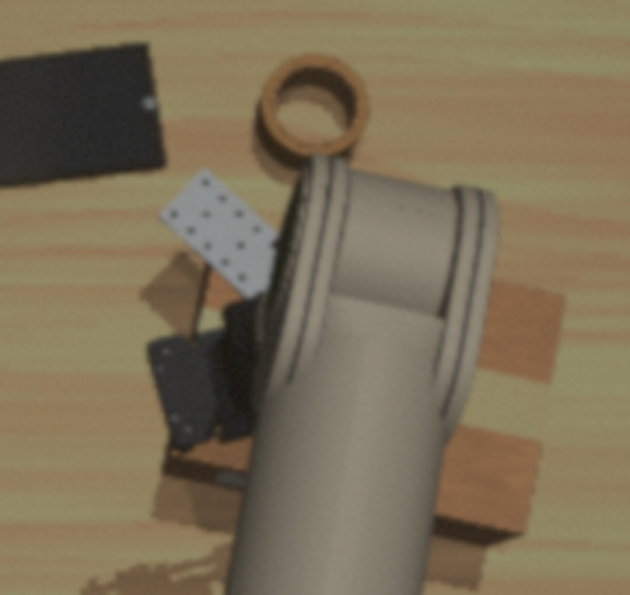

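The plate only turned partly: its end corners are now at crop (208,168) and (159,216), with the side running to (250,298). I'll work out its pose from these.

```bash
python3 - <<'E'
from h import *
f='top3.png'
a,b,c,g=[w(f,250+u/3.5,95+v/3.5,.1175)[:2] for u,v in[(208,168),(159,216),(250,298),(275,234)]]
e=(a+b)/2; n=(a-b)/np.linalg.norm(a-b); d=np.array([-n[1],n[0]]); 
for v in(d,(b-c)/np.linalg.norm(b-c),(a-g)/np.linalg.norm(a-g)): print(np.degrees(np.arctan2(v[1],v[0])))
az=np.radians(47.5); d=np.array([np.cos(az),np.sin(az)]); c=e-.1*d; print('e',e,'c',c,np.linalg.norm(a-b))
N=np.array([.978,-.208]);M=np.array([.208,.978]);C=np.array([.621,-.169]); print('c margins',(C-c)@N,(C-c)@M,'e',(C-e)@N,(C-e)@M)
p=c-.025*d
plan([*p,.14],[0,0,-1],[*d,0])
plan([*p,.14],[0,0,-1],[*-d,0])
E
```

```text
45.687326348220196
46.99740380089802
44.04579058281788
e [ 0.64690397 -0.13566823] c [ 0.57934495 -0.20939597] 0.061117499260669256
c margins 0.03233627463364301 0.048171503788763496 e -0.018401079065518012 -0.037986496069672374
t 14.88 pos [ 0.4385 -0.1767  0.2929] w 0.0579 ft [ 0.   0.5 -0.5]
shift now-axes cm [10.53  8.29 15.3 ] after-turn axes [-12.59   4.6   15.29] turn [ 2.000e-03 -9.000e-03 -2.133e+00]
t 14.88 pos [ 0.4385 -0.1767  0.2929] w 0.0579 ft [ 0.   0.5 -0.5]
shift now-axes cm [10.53  8.29 15.3 ] after-turn axes [12.59 -4.6  15.29] turn [-0.008 -0.002  1.009]
```

Request:
{"fn": "move_arm", "kwargs": {
  "targets": [
    [[0, 0, 0], [0, 0, -0.1756], 46],
    [[0, 0, 0], [0, 0, -0.1756], 46],
    [[0, 0, 0], [0, 0, -0.1756], 46],
    [[0, 0, 0], [0, 0, -0.1756], 46],
    [[0, 0, 0], [0, 0, -0.1756], 46],
    [[0, 0, 0], [0, 0, -0.1756], 46],
    [[0, 0, 0], [0, 0, -0.1756], 46],
    [[0, 0, 0], [0, 0, -0.1756], 46],
    [[0, 0, 0], [0, 0, -0.1756], 46],
    [[0, 0, 0], [0, 0, -0.1756], 46],
    [[0, 0, 0], [0, 0, -0.1756], 46],
    [[0, 0, 0], [0, 0, -0.1756], 46],
    [[-4.06, 1.82, 3.5], [0, 0, 0], 46],
    [[-4.06, 1.82, 3.5], [0, 0, 0], 46],
    [[-4.06, 1.82, 3.5], [0, 0, 0], 46],
    [[0, 0, 4.8], [0, 0, 0], 46],
    [[0, 0, 1.2], [0, 0, 0], 46],
    [[0, 0, 0.9], [0, 0, 0], 46],
    [[0, 0, 0.2], [0, 0, 0], 46],
    [[0, 0, 0], [0, 0, 0], 46]
  ]
}}

```text
time: 17.38
ee_pos: [0.5073, -0.1905, 0.1565]
eef_rot: [0.374, 0.927, 0.006, -0.017]
ft_force: [-0.9, -0.0, 0.2]
width: 0.04
grip_force: 0.0
```

```bash
python3 - <<'E'
from h import *
a=np.radians(46)
print(r.read_state()['joint_positions'].round(2)); plan([.564,-.222,.1175],[0,0,-1],[np.cos(a),np.sin(a),0])
E
```

```text
[-0.65  0.41  1.16  1.78 -0.4   1.25  1.43]
t 17.38 pos [ 0.5073 -0.1905  0.1565] w 0.04 ft [-0.9 -0.   0.2]
shift now-axes cm [-6.41  1.67  3.67] after-turn axes [-6.27  1.67  3.9 ] turn [-0.001 -0.037  0.001]
```

Request:
{"fn": "move_arm", "kwargs": {
  "targets": [
    [[0, 0, 0], [0, -0.037, 0], 46],
    [[-2.1, 0.56, 0], [0, 0, 0], 46],
    [[-2.1, 0.56, 0], [0, 0, 0], 46],
    [[-2.1, 0.56, 0], [0, 0, 0], 46],
    [[0, 0, 1.7], [0, 0, 0], 46],
    [[0, 0, 1.7], [0, 0, 0], 46],
    [[0, 0, 0.3], [0, 0, 0], 46],
    [[0, 0, 0], [0, 0, 0], 46]
  ]
}}

```text
time: 18.38
ee_pos: [0.5627, -0.2218, 0.1181]
eef_rot: [0.374, 0.927, -0.001, -0.002]
ft_force: [-3.4, 0.8, 7.8]
width: 0.04
grip_force: 3.6
```

```bash
python3 - <<'E'
from h import *
a=np.radians(46)
print(r.read_state()['joint_positions'].round(2)); plan([.564,-.222,.1175],[0,0,-1],[np.cos(a),np.sin(a),0])
E
```

```text
[-0.48  0.57  1.05  1.68 -0.52  1.2   1.5 ]
t 18.38 pos [ 0.5627 -0.2218  0.1181] w 0.04 ft [-3.4  0.8  7.8]
shift now-axes cm [-0.11  0.07  0.06] after-turn axes [-0.11  0.07  0.06] turn [-0.003 -0.002  0.   ]
```

Request:
{"fn": "move_arm", "kwargs": {
  "targets": [
    [[0, 0, 0.15], [0, 0, 0], 46],
    [[0, 0, 0], [0, 0, 0.07], 46],
    [[-0.05, 0, 0], [0, 0, 0.07], 46],
    [[-0.05, 0, 0], [0, 0, 0.07], 46],
    [[-0.05, 0, 0], [0, 0, 0.07], 46],
    [[-0.05, 0, 0], [0, 0, 0.07], 46],
    [[-0.05, 0, 0], [0, 0, 0.07], 46],
    [[-0.05, 0, 0], [0, 0, 0.07], 46],
    [[0, 0, 0], [0, 0, 0.07], 46],
    [[0, 0, 0], [0, 0, 0], 46]
  ]
}}

```text
time: 19.62
ee_pos: [0.5657, -0.2247, 0.118]
eef_rot: [0.616, 0.787, -0.001, 0.0]
ft_force: [-0.6, 1.4, 15.1]
width: 0.0404
grip_force: 7.5
```

```bash
python3 - <<'E'
from h import *
s=r.read_state();print(s['joint_positions'].round(2),s['ee_pos'].round(3),s['eef_rot'].round(3))
snap('top','top4.png');i=cv2.imread('pics/top4.png')
cv2.imwrite('pics/crop5.png',cv2.resize(i[95:265,250:430],None,fx=3.5,fy=3.5,interpolation=cv2.INTER_CUBIC))
E
```

```text
[-0.53  0.65  1.17  1.68 -0.63  1.24  1.02] [ 0.566 -0.225  0.118] [ 0.616  0.787 -0.001  0.   ]
```

View pics/crop5.png

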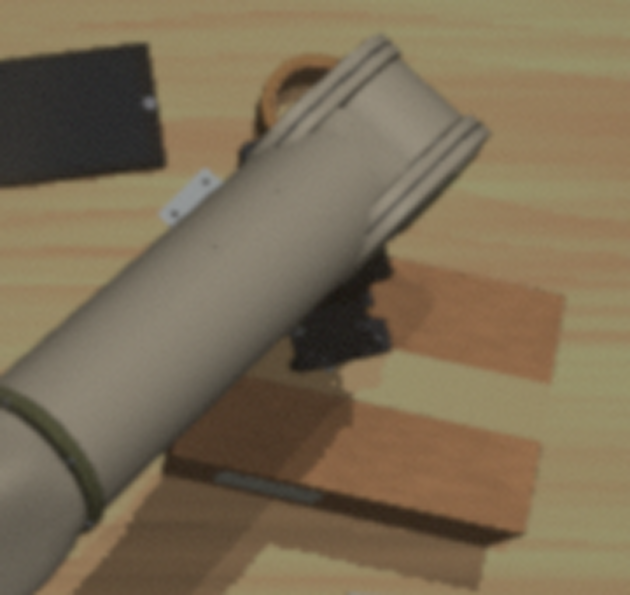

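The end corners are still at crop (208,170) and (160,218), so twisting in place just slips. Sliding does work, so I'll drag the rear end sideways to swing the plate round.

Request:
{"fn": "move_arm", "kwargs": {
  "targets": [
    [[0, 0, -0.6], [0, 0, 0], 0],
    [[0, 0, -0.6], [0, 0, 0], 0],
    [[-1.46, -2.62, 0], [0, 0, 0], 0],
    [[-1.46, -2.62, 0], [0, 0, 0], 0],
    [[0, 0, 0], [0, 0, 0], 0],
    [[0, 0, 0.7], [0, 0, 0], 0],
    [[0, 0, 0.5], [0, 0, 0], 0],
    [[0, 0, 0], [0, 0, 0], 0]
  ]
}}

```text
time: 20.68
ee_pos: [0.5222, -0.2651, 0.1179]
eef_rot: [0.615, 0.788, -0.001, -0.001]
ft_force: [-5.7, 5.7, 18.6]
width: 0.0005
grip_force: 9.5
```

Request:
{"fn": "move_arm", "kwargs": {
  "targets": [
    [[0.89, -0.52, 0], [0, 0, 0], 0],
    [[0.93, -0.42, 0], [0, 0, 0], 0],
    [[0.97, -0.32, 0], [0, 0, 0], 0],
    [[1.0, -0.22, 0], [0, 0, 0], 0],
    [[1.02, -0.12, 0], [0, 0, 0], 0],
    [[1.03, -0.03, 0], [0, 0, 0], 0],
    [[0, 0, 0], [0, 0, 0], 0],
    [[0, 0, -1], [0, 0, 0], 0],
    [[0, 0, -5], [0, 0, 0], 0],
    [[4, -4, -5], [0, 0, 0], 0],
    [[4, -4, -3], [0, 0, 0], 0],
    [[0, 0, 0], [0, 0, 0], 0]
  ]
}}

```text
time: 22.18
ee_pos: [0.4454, -0.175, 0.2155]
eef_rot: [0.615, 0.788, 0.003, -0.019]
ft_force: [1.4, 0.5, -0.5]
width: 0.0003
grip_force: 0.0
```

```bash
python3 - <<'E'
from h import *
s=r.read_state();print(s['joint_positions'].round(2),s['ee_pos'].round(3),s['eef_rot'].round(3))
snap('top','top5.png');i=cv2.imread('pics/top5.png')
snap('side','side5.png');j=cv2.imread('pics/side5.png')
cv2.imwrite('pics/crop6.png',np.hstack([cv2.resize(i[95:265,250:380],None,fx=3,fy=3,interpolation=cv2.INTER_CUBIC),cv2.resize(j[160:330,250:383],None,fx=3,fy=3,interpolation=cv2.INTER_CUBIC)]))
E
```

```text
[-0.9  -0.01  1.22  1.86 -0.01  1.31  0.57] [ 0.445 -0.175  0.215] [ 0.615  0.788  0.003 -0.019]
```

View pics/crop6.png

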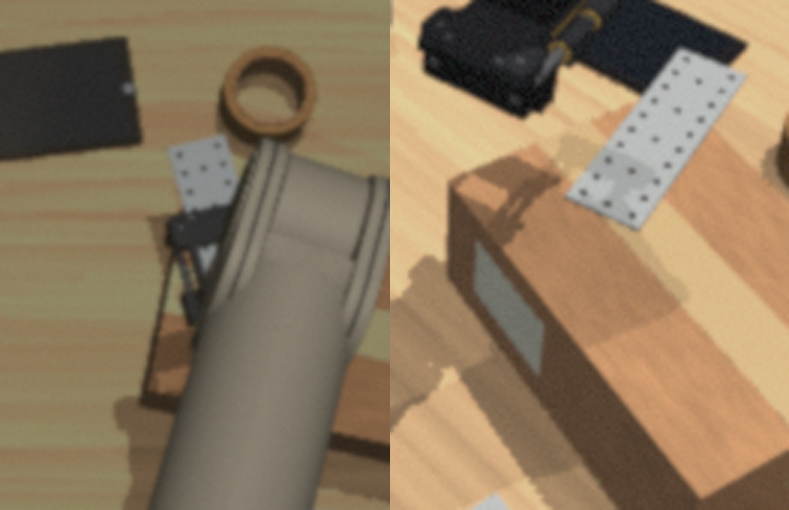

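The plate has now swung round. The top view (left) shows its far-end corners at (169,148) and (226,135). The side view (right) shows its four corners at (681,47), (746,73), (638,229) and (567,196), past the far edge and flat.

```bash
python3 - <<'E'
from h import *
a,b=[w('top5.png',250+u/3,95+v/3,.1175)[:2] for u,v in[(169,148),(226,135)]]
S=np.array([w('side5.png',250+(u-390)/3,160+v/3,.1175)[:2] for u,v in[(681,47),(746,73),(638,229),(567,196)]])
print('top end',a,b,(a+b)/2,np.linalg.norm(a-b)); print(S.round(3),np.linalg.norm(S-np.roll(S,-1,0),axis=1))
e2=(S[0]+S[1])/2; d=e2-(S[2]+S[3])/2; d/=np.linalg.norm(d); c=S.mean(0)
N=np.array([.978,-.208]);M=np.array([.208,.978]);C=np.array([.621,-.169])
for c,e in((c,e2),((a+b)/2-.1*d,(a+b)/2)): print('c',c,'az',np.degrees(np.arctan2(d[1],d[0])),'e',e,'past far edge: e',(e-C)@N,'c',(c-C)@N,'left margin',(C-c)@M,(C-e)@M)
E
```

```text
top end [ 0.66443503 -0.14759043] [ 0.67884971 -0.20539529] [ 0.67164237 -0.17649286] 0.059575036069404765
[[ 0.664 -0.143]
 [ 0.678 -0.2  ]
 [ 0.484 -0.252]
 [ 0.469 -0.196]] [0.05814534 0.20090887 0.05795908 0.20172195]
c [ 0.57357572 -0.19762183] az 15.083856804821531 e [ 0.67076536 -0.17142743] past far edge: e 0.049175423950464175 c -0.04042760172503219 left margin 0.03785639830813692 -0.0079771693647048
c [ 0.57508778 -0.2025161 ] az 15.083856804821531 e [ 0.67164237 -0.17649286] past far edge: e 0.05108675626548859 c -0.03793080610530948 left margin 0.04232849200925448 -0.0032056005979456924
```

```bash
python3 - <<'E'
from h import *
a=np.radians(13.8)
plan([.555,-.205,.1175],[0,0,-1],[np.cos(a),np.sin(a),0])
E
```

```text
t 22.27 pos [ 0.4458 -0.1754  0.2141] w 0.0003 ft [ 0.  -0.  -0.8]
shift now-axes cm [-5.8  10.09  9.27] after-turn axes [-5.48  9.9   9.66] turn [-0.023 -0.029  0.004]
```

Request:
{"fn": "move_arm", "kwargs": {
  "targets": [
    [[0, 0, 0], [-0.023, -0.029, 0.004], 25],
    [[-1.83, 3.3, 2.2], [0, 0, 0], 25],
    [[-1.83, 3.3, 2.2], [0, 0, 0], 25],
    [[-1.83, 3.3, 2.2], [0, 0, 0], 25],
    [[0, 0, 1.6], [0, 0, 0], 25],
    [[0, 0, 1.0], [0, 0, 0], 25],
    [[0, 0, 0.4], [0, 0, 0], 25],
    [[0, 0, 0], [0, 0, 0], 25]
  ]
}}

```text
time: 23.28
ee_pos: [0.5275, -0.1949, 0.1337]
eef_rot: [0.618, 0.786, -0.001, -0.006]
ft_force: [0.4, 0.2, 0.0]
width: 0.0218
grip_force: 0.0
```

Request:
{"fn": "move_arm", "kwargs": {
  "targets": [
    [[-0.8, 1.2, 0], [0, 0, 0], 25],
    [[-0.8, 1.2, 0.6], [0, 0, 0], 25],
    [[0, 0, 0.8], [0, 0, 0], 25],
    [[0, 0, 0.3], [0, 0, 0], 25],
    [[0, 0, 0], [0, 0, 0], 25]
  ]
}}

```text
time: 23.9
ee_pos: [0.5548, -0.2051, 0.118]
eef_rot: [0.618, 0.786, 0.0, -0.005]
ft_force: [-4.1, 2.9, 17.5]
width: 0.022
grip_force: 8.4
```

Request:
{"fn": "move_arm", "kwargs": {
  "targets": [
    [[-0.76, 0.29, 0], [0, 0, 0], 25],
    [[-0.76, 0.29, 0], [0, 0, 0], 25],
    [[-0.76, 0.29, 0], [0, 0, 0], 25],
    [[0, 0, 0], [0, 0, 0], 25],
    [[0, 0, -1], [0, 0, 0], 25],
    [[0, 0, -5], [0, 0, 0], 25],
    [[4, 0, -5], [0, 0, 0], 100],
    [[5, 0, -5], [0, 0, 0], 100],
    [[5, 0, 0], [0, 0, 0], 100],
    [[5, 0, 0], [0, 0, 0], 100],
    [[0, 0, 0], [0, 0, 0], 100]
  ]
}}

```text
time: 25.28
ee_pos: [0.5262, -0.042, 0.2697]
eef_rot: [0.614, 0.789, -0.0, -0.008]
ft_force: [-0.2, -0.4, 0.7]
width: 0.0639
grip_force: 0.0
```

```bash
cat > s2.py <<'E'
from h import *
import fk
s=r.read_state(); print(s['joint_positions'].round(2),s['ee_pos'].round(3))
rng=np.random.default_rng(1)
for nm,p,az in[('turn',[.60,-.02,.3],-90),('pre',[.662,-.14,.1305],-90),('grasp',[.662,-.219,.118],-90),('pan',[.536,.44,.1],-30)]:
    o=[]
    for k in range(25):
        q0=rng.uniform(fk.lo,fk.hi); q0[1]=rng.uniform(0,.9)
        q,e=fk.ik(np.array(p),fk.tool(az,.157,-1),q0,.002)
        if e<.02 and q[1]<1.2: o.append((min((q-fk.lo).min(),(fk.hi-q).min()),q.round(2)))
    o.sort(key=lambda k:-k[0]); print(nm,o[:2])
plan([.60,-.02,.3],[0,-np.cos(.157),-np.sin(.157)],[0,0,-1])
snap('side','side6.png'); j=cv2.imread('pics/side6.png'); cv2.imwrite('pics/crop7.png',cv2.resize(j[130:330,230:430],None,fx=3,fy=3,interpolation=cv2.INTER_CUBIC))
E
python3 s2.py
```

```text
[-1.1   0.2   1.26  1.68 -0.2   1.42  0.44] [ 0.526 -0.042  0.27 ]
turn [(np.float64(0.40736830876081), array([-1.13,  0.78,  0.74,  1.52,  0.77,  1.65,  0.98])), (np.float64(0.3909904377465303), array([-1.1 ,  0.76,  0.69,  1.52,  0.8 ,  1.67,  0.96]))]
pre [(np.float64(0.6600045965685379), array([-0.86,  1.08,  0.65,  1.43,  0.75,  1.4 ,  0.84])), (np.float64(0.6491012927393183), array([-0.84,  1.06,  0.62,  1.44,  0.77,  1.41,  0.83]))]
grasp [(np.float64(0.6604346319224322), array([-0.78,  1.1 ,  0.68,  1.47,  0.79,  1.28,  0.82])), (np.float64(0.6582832070428293), array([-0.6 ,  0.99,  0.41,  1.5 ,  1.02,  1.4 ,  0.71]))]
pan [(np.float64(0.7711252200456145), array([-1.73,  1.06,  0.56,  1.52,  0.92,  1.29,  0.72])), (np.float64(0.5900652664697805), array([-1.45,  0.94,  0.19,  1.55,  1.2 ,  1.47,  0.62]))]
t 25.27 pos [ 0.5262 -0.042   0.2697] w 0.0639 ft [-0.2 -0.4  0.7]
shift now-axes cm [ 0.36  7.66 -3.09] after-turn axes [-7.38 -2.64 -2.64] turn [ 1.188 -0.939 -1.072]
```

View pics/crop7.png

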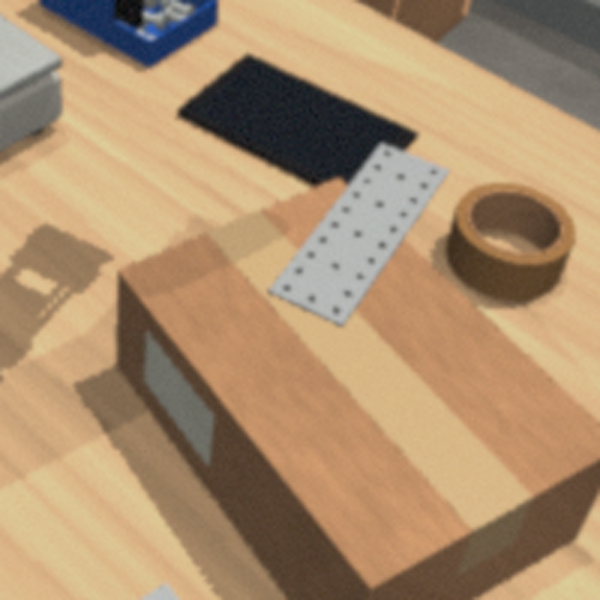

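The side crop shows the plate flat, with corners at (382,143), (447,170), (342,325) and (270,292). Its far end reaches well past the far edge, clear of the tape.

Request:
{"fn": "move_arm", "kwargs": {
  "targets": [
    [[0.2, 3.8, -1.6], [0, 0, 0], 100],
    [[0.2, 3.8, -1.5], [0, 0, 0], 100],
    [[0, 0, 0], [0.108, -0.0854, -0.0975], 100],
    [[0, 0, 0], [0.108, -0.0854, -0.0975], 100],
    [[0, 0, 0], [0.108, -0.0854, -0.0975], 100],
    [[0, 0, 0], [0.108, -0.0854, -0.0975], 100],
    [[0, 0, 0], [0.108, -0.0854, -0.0975], 100],
    [[0, 0, 0], [0.108, -0.0854, -0.0975], 100],
    [[0, 0, 0], [0.108, -0.0854, -0.0975], 100],
    [[0, 0, 0], [0.108, -0.0854, -0.0975], 100],
    [[0, 0, 0], [0.108, -0.0854, -0.0975], 100],
    [[0, 0, 0], [0.108, -0.0854, -0.0975], 100],
    [[0, 0, 0], [0.108, -0.0854, -0.0975], 100],
    [[0, 0, 0], [0, 0, 0], 100]
  ]
}}

```text
time: 27.08
ee_pos: [0.5992, -0.0266, 0.299]
eef_rot: [0.003, 0.759, -0.652, -0.004]
ft_force: [0.3, 0.7, 0.0]
width: 0.0869
grip_force: 0.0
```

```bash
python3 - <<'E'
from h import *
print(r.read_state()['joint_positions'].round(2))
S=np.array([w('side6.png',230+u/3,130+v/3,.1175)[:2] for u,v in[(382,143),(447,170),(342,325),(270,292)]])
e=(S[0]+S[1])/2+[.001,-.0025]; d=e-(S[2]+S[3])/2; d=d/np.linalg.norm(d); N=np.array([.978,-.208]);C=np.array([.621,-.169])
print('e',e,'az',np.degrees(np.arctan2(d[1],d[0])),'past',(e-C)@N)
g=e-.024*d; c,s=np.cos(.157),np.sin(.157); t=np.array([0,-c,-s]); p=np.r_[g,.121]+.019*t
print('g',g); plan(p-.08*t+[0,0,.1],t,[0,0,-1]); plan(p-.08*t,t,[0,0,-1]); plan(p,t,[0,0,-1])
E
```

```text
[-1.21  0.92  1.02  1.54  0.58  1.54  1.17]
e [ 0.68425257 -0.19601833] az 13.856853240802023 past 0.06748082211442645
g [ 0.66095104 -0.20176626]
t 27.07 pos [ 0.5992 -0.0266  0.299 ] w 0.0869 ft [0.3 0.7 0. ]
shift now-axes cm [-6.31  5.02 12.33] after-turn axes [-6.18  4.96 12.42] turn [-0.005 -0.01   0.001]
t 27.07 pos [ 0.5992 -0.0266  0.299 ] w 0.0869 ft [0.3 0.7 0. ]
shift now-axes cm [-6.33 14.91 13.84] after-turn axes [-6.18 14.84 13.99] turn [-0.005 -0.01   0.001]
t 27.07 pos [ 0.5992 -0.0266  0.299 ] w 0.0869 ft [0.3 0.7 0. ]
shift now-axes cm [-6.41 14.95 21.84] after-turn axes [-6.18 14.84 21.99] turn [-0.005 -0.01   0.001]
```

Request:
{"fn": "move_arm", "kwargs": {
  "targets": [
    [[-1.55, 1.25, 3.1], [-0.005, -0.01, 0], 100],
    [[-1.55, 1.25, 3.1], [0, 0, 0], 100],
    [[-1.55, 1.25, 3.1], [0, 0, 0], 100],
    [[-1.55, 1.25, 3.1], [0, 0, 0], 100],
    [[0, 3.3, 0.5], [0, 0, 0], 100],
    [[0, 3.3, 0.5], [0, 0, 0], 100],
    [[0, 3.3, 0.5], [0, 0, 0], 100],
    [[0, 0, 0], [0, 0, 0], 100]
  ]
}}

```text
time: 28.08
ee_pos: [0.662, -0.1421, 0.131]
eef_rot: [0.002, 0.761, -0.649, 0.0]
ft_force: [-0.6, 0.2, 0.4]
width: 0.0868
grip_force: 0.0
```

```bash
python3 - <<'E'
from h import *
c,s=np.cos(.157),np.sin(.157); t=np.array([0,-c,-s]); p=np.array([.661,-.2018,.121])+.019*t
plan(p,t,[0,0,-1])
E
```

```text
t 28.07 pos [ 0.662  -0.1421  0.131 ] w 0.0868 ft [-0.6  0.2  0.4]
shift now-axes cm [0.08 0.04 7.96] after-turn axes [0.1  0.05 7.96] turn [ 0.002 -0.003 -0.003]
```

Going in and closing gently.

Request:
{"fn": "move_arm", "kwargs": {
  "targets": [
    [[0, 0, 2], [0, 0, 0], 100],
    [[0, 0, 2], [0, 0, 0], 100],
    [[0, 0, 2], [0, 0, 0], 100],
    [[0, 0, 1.9], [0, 0, 0], 100],
    [[0, 0, 0], [0, 0, 0], 50],
    [[0, 0, 0], [0, 0, 0], 30],
    [[0, 0, 0], [0, 0, 0], 0],
    [[0, 0, 0], [0, 0, 0], 0],
    [[0, 0, 0], [0, 0, 0], 0],
    [[0, 0, 0], [0, 0, 0], 0],
    [[0, 0, 0], [0, 0, 0], 0]
  ],
  "grip_force": 40
}}

```text
time: 29.45
ee_pos: [0.6624, -0.2185, 0.1193]
eef_rot: [0.0, 0.761, -0.649, 0.001]
ft_force: [0.2, 0.4, 0.1]
width: 0.0245
grip_force: 0.0
```

Request:
{"fn": "move_arm", "kwargs": {
  "targets": [
    [[0, 0, 0], [0, 0, 0], 0],
    [[0, 0, 0], [0, 0, 0], 0],
    [[0, 0, 0], [0, 0, 0], 0],
    [[0, 0, 0], [0, 0, 0], 0]
  ],
  "grip_force": 55
}}

```text
time: 29.95
ee_pos: [0.6625, -0.2187, 0.1202]
eef_rot: [0.0, 0.76, -0.65, 0.001]
ft_force: [0.6, 0.8, 2.9]
width: 0.0023
grip_force: 54.9
```

Gripped at 2.3 mm. Now lift.

Request:
{"fn": "move_arm", "kwargs": {
  "targets": [
    [[0, -0.5, 0], [0, 0, 0], 0],
    [[0, -1.5, 0], [0, 0, 0], 0],
    [[0, -3, 0], [0, 0, 0], 0],
    [[0, -3, 0], [0, 0, 0], 0],
    [[0, -3, 0], [0, 0, 0], 0],
    [[0, -3, 0], [0, 0, 0], 0],
    [[0, 0, 0], [0, 0, 0], 0]
  ]
}}

```text
time: 30.82
ee_pos: [0.6618, -0.2416, 0.26]
eef_rot: [0.002, 0.761, -0.649, 0.002]
ft_force: [0.9, 0.2, -2.9]
width: 0.0024
grip_force: 55.0
```

```bash
cat > pp.py <<'E'
from h import *
import sys
print(r.read_state()['joint_positions'].round(2),r.read_state()['grip_force'])
def tgt(gx,gy,gz,az):
    a=np.radians(az); c,s=np.cos(.157),np.sin(.157); t=np.array([np.cos(a)*c,np.sin(a)*c,-s]); return np.array([gx,gy,gz])+.019*t,t
p,t=tgt(.50,.452,float(sys.argv[1]),-25); plan(p,t,[0,0,-1])
E
python3 pp.py .22
```

```text
[-0.91  0.98  1.05  1.59  0.65  1.17  1.15] 55.039574978873134
t 30.82 pos [ 0.6618 -0.2416  0.26  ] w 0.0024 ft [ 0.9  0.2 -2.9]
shift now-axes cm [ 14.55  15.04 -67.02] after-turn axes [-56.03  10.83 -40.91] turn [-1.00e-03 -1.12e+00 -1.85e-01]
```

Request:
{"fn": "move_arm", "kwargs": {
  "targets": [
    [[1.2, 0.2, -5], [0, 0, 0], 0],
    [[1.2, 0.2, -5], [0, 0, 0], 0],
    [[1.2, 0.2, -5], [0, 0, 0], 0],
    [[1.2, 0.2, -5], [0, 0, 0], 0],
    [[0, 0, 0], [0, -0.14, -0.023], 0],
    [[0, 0, 0], [0, -0.14, -0.023], 0],
    [[0, 0, 0], [0, -0.14, -0.023], 0],
    [[0, 0, 0], [0, -0.14, -0.023], 0],
    [[0, 0, 0], [0, -0.14, -0.023], 0],
    [[0, 0, 0], [0, -0.14, -0.023], 0],
    [[0, 0, 0], [0, -0.14, -0.023], 0],
    [[0, 0, 0], [0, -0.14, -0.023], 0],
    [[0, 0, 0], [0, 0, 0], 0]
  ]
}}

```text
time: 32.45
ee_pos: [0.6141, -0.0518, 0.256]
eef_rot: [-0.368, 0.682, -0.57, 0.274]
ft_force: [0.2, -1.4, -3.3]
width: 0.0021
grip_force: 55.0
```

```bash
python3 pp.py .22
```

```text
[-1.59  0.2   1.12  2.38  1.71  0.99  0.69] 55.04117734730244
t 32.45 pos [ 0.6141 -0.0518  0.256 ] w 0.0021 ft [ 0.2 -1.4 -3.3]
shift now-axes cm [-34.92   9.59 -35.45] after-turn axes [-40.84   8.5  -28.78] turn [ 0.049 -0.187  0.013]
```

Request:
{"fn": "move_arm", "kwargs": {
  "targets": [
    [[-3.2, 0.4, -3.2], [0, 0, 0], 0],
    [[-3.2, 0.4, -3.2], [0, 0, 0], 0],
    [[-3.2, 0.4, -3.2], [0, 0, 0], 0],
    [[-3.2, 0.4, -3.2], [0, 0, 0], 0],
    [[-3.2, 0.4, -3.2], [0, 0, 0], 0],
    [[-3.2, 0.4, -3.2], [0, 0, 0], 0],
    [[-3.2, 0.4, -3.2], [0, 0, 0], 0],
    [[-3.2, 0.4, -3.2], [0, 0, 0], 0],
    [[-3.2, 0.4, -3.2], [0, 0, 0], 0],
    [[-3.2, 0.4, -3.2], [0, 0, 0], 0],
    [[0, 0, 0], [0.025, -0.093, 0.006], 0],
    [[0, 0, 0], [0.025, -0.093, 0.006], 0],
    [[0, 0, 0], [0, 0, 0], 0]
  ]
}}

```text
time: 34.08
ee_pos: [0.5369, 0.3977, 0.2653]
eef_rot: [-0.409, 0.638, -0.551, 0.349]
ft_force: [-0.5, 0.6, -2.3]
width: 0.002
grip_force: 55.0
```

```bash
python3 pp.py .125
```

```text
[-1.85  0.65  0.75  1.82  1.08  1.25  0.91] 55.038548251613975
t 34.08 pos [0.5369 0.3977 0.2653] w 0.002 ft [-0.5  0.6 -2.3]
shift now-axes cm [-3.45 14.71 -1.58] after-turn axes [-3.36 14.74 -1.47] turn [-0.007  0.001  0.006]
```

Request:
{"fn": "move_arm", "kwargs": {
  "targets": [
    [[-1.7, 0, -0.8], [-0.007, 0, 0.006], 0],
    [[-1.7, 0, -0.8], [0, 0, 0], 0],
    [[0, 3, 0], [0, 0, 0], 0],
    [[0, 3, 0], [0, 0, 0], 0],
    [[0, 3, 0], [0, 0, 0], 0],
    [[0, 3, 0], [0, 0, 0], 0],
    [[0, 1.7, 0], [0, 0, 0], 0],
    [[0, 1, 0], [0, 0, 0], 0],
    [[0, 0, 0], [0, 0, 0], 0]
  ]
}}

```text
time: 35.2
ee_pos: [0.5172, 0.4455, 0.1234]
eef_rot: [-0.408, 0.642, -0.547, 0.35]
ft_force: [-0.4, 0.2, -2.9]
width: 0.0023
grip_force: 55.0
```

```bash
python3 pp.py .109; python3 - <<'E'
from h import *
snap('side','side7.png'); j=cv2.imread('pics/side7.png'); cv2.imwrite('pics/crop8.png',cv2.resize(j[60:260,60:300],None,fx=3,fy=3,interpolation=cv2.INTER_CUBIC))
E
```

```text
[-1.79  0.94  0.62  1.7   0.96  1.22  0.76] 55.039426647126675
t 35.2 pos [0.5172 0.4455 0.1234] w 0.0023 ft [-0.4  0.2 -2.9]
shift now-axes cm [0.14 1.71 0.32] after-turn axes [0.14 1.71 0.32] turn [ 0.001  0.001 -0.002]
```

View pics/crop8.png

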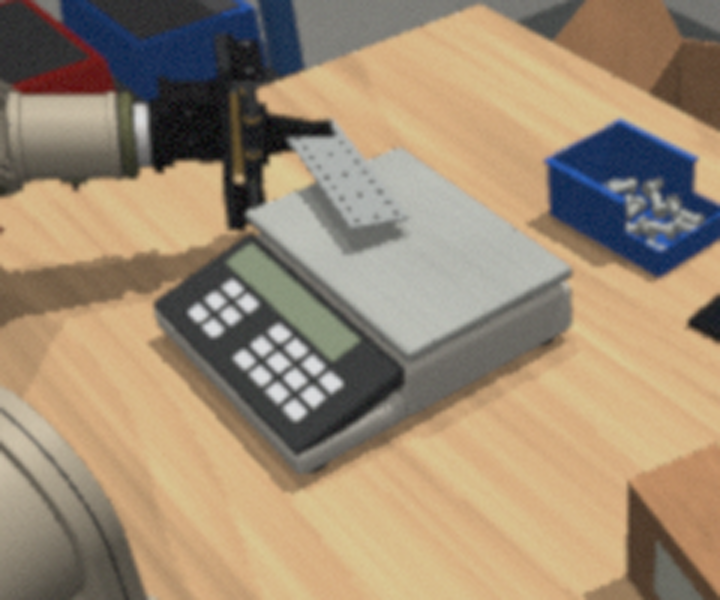

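The picture shows the plate held just over the pan's +y part, its free end on the pan side at about (375,222) and its held end past the pan edge at about (315,135). Now lower it.

Request:
{"fn": "move_arm", "kwargs": {
  "targets": [
    [[0, 0.8, 0.2], [0, 0, 0], 0],
    [[0, 0.6, 0.1], [0, 0, 0], 0],
    [[0, 0.2, 0], [0, 0, 0], 0],
    [[0, 0, 0], [0, 0, 0], 0]
  ]
}}

```text
time: 35.75
ee_pos: [0.5175, 0.4451, 0.107]
eef_rot: [-0.408, 0.642, -0.547, 0.349]
ft_force: [-0.0, 0.2, -2.8]
width: 0.0024
grip_force: 55.0
```

Request:
{"fn": "move_arm", "kwargs": {
  "targets": [
    [[0, 0.15, 0], [0, 0, 0], 0],
    [[0, 0.1, 0], [0, 0, 0], 0],
    [[0, 0, 0], [0, 0, 0], 0]
  ]
}}

```text
time: 36.12
ee_pos: [0.5172, 0.4453, 0.1048]
eef_rot: [-0.408, 0.642, -0.547, 0.35]
ft_force: [-0.5, 0.3, -1.2]
width: 0.0021
grip_force: 55.0
```

Request:
{"fn": "move_arm", "kwargs": {
  "targets": [
    [[0, 0.1, 0], [0, 0, 0], 0],
    [[0, 0, 0], [0, 0, 0], 0],
    [[0, 0, 0], [0, 0, 0], 5],
    [[0, 0, 0], [0, 0, 0], 10],
    [[0, 0, 0], [0, 0, 0], 16],
    [[0, 0, 0], [0, 0, 0], 24],
    [[0, 0, 0], [0, 0, 0], 34],
    [[0, 0, 0], [0, 0, 0], 46],
    [[0, 0, 0], [0, 0, 0], 60],
    [[0, 0, 0], [0, 0, 0], 60]
  ],
  "grip_force": 10
}}

```text
time: 37.38
ee_pos: [0.5171, 0.4454, 0.1038]
eef_rot: [-0.408, 0.642, -0.547, 0.35]
ft_force: [-1.0, 0.4, -0.3]
width: 0.0487
grip_force: 0.0
```

Request:
{"fn": "move_arm", "kwargs": {
  "targets": [
    [[0, 0, -2], [0, 0, 0], 60],
    [[0, 0, -3], [0, 0, 0], 60],
    [[0, 0, -3], [0, 0, 0], 60],
    [[0, -4, -2], [0, 0, 0], 25],
    [[0, -5, 0], [0, 0, 0], 25],
    [[0, -4, 0], [0, 0, 0], 25],
    [[0, 0, 0], [0, 0, 0], 25]
  ]
}}

```text
time: 38.25
ee_pos: [0.4457, 0.4789, 0.2508]
eef_rot: [-0.407, 0.643, -0.545, 0.351]
ft_force: [0.6, 0.8, -0.6]
width: 0.0241
grip_force: 0.0
```

```bash
cat > det.py <<'E'
from h import *
import sys
f=sys.argv[1]; i=snap('top',f)['image']; snap('side','s'+f)
# dark nail holes / bright plate on pan: threshold within the scale region
s=i[150:250,95:240].astype(int); g=s.mean(2)
print(np.round(np.percentile(g,[5,25,50,75,90,95,99]),0))
E
python3 det.py top8.png; python3 - <<'E'
from h import *
print(r.read_state()['joint_positions'].round(2))
# compare against first pic to find changed pixels in pan
a=cv2.imread('pics/top0.png').astype(int);b=cv2.imread('pics/top8.png').astype(int)
d=np.abs(a-b).max(2)
for v in range(160,240,4): print(v,''.join('%3d'%min(999,x) for x in d[v,100:224:4]))
plan([.5,.36,.22],[0,0,-1],[.98,.19,0]); plan([.5,.36,.22],[0,0,-1],[-.98,-.19,0]);plan([.5,.36,.22],[0,0,-1],[.19,-.98,0])
E
```

```text
[ 75. 116. 121. 138. 141. 143. 145.]
[-1.92  0.73  0.65  1.68  0.96  1.41  0.93]
160   0  1  1  1  2  4  1  1  1  1  2  1  3  1  1  1  0  2  2  2  1  2  2  2  1  2  1  1  0  1  3
164   3  1  1  1  1  2  2  1  2  3  1  0  0  1  3  2  2  1  3  2  2  1  1  3  3  1  2  1  3  1  1
168   0  1  2  3  1  2  2  1  1  2  1  1  1  2  2  1  4  1  1  1  2  1  1  2  1  2  2  2  4  2  3
172   1  1  1  1  1  2  1  1  1  1  1  1  1  1  1  0  3  2  2  1  2  4  2  1  1  1  2  1  3  1  2
176   1  1  3  2  2  1  0  2  3  2  2  3  3  2  1  2  3  1  2  2  0  2  1  1  1  1  1  2  1  1  2
180   2  2  1  1  2  2  1  3  1  1  1  1  1  1  1  1  1  0  2  3  2  2  2  1  2  1  1  3  4  1  2
184   2  5  2  1  1  1  1  2  1  1  3  1  1  1  2  3  2  2  3  2  1  1  1  3  1  2  1  1  2  2  1
188  13 27 40 34 16  2  1  2  2  2  1  2  1  1  1  4  1  1  2  1  1  2  2  2  1  1  1  1  1  1  1
192  26 28 29 28 41  6 10  2  2  1  3  1  3  2  4  2  1  0  1  1  0  1  1  2  2  1  2  1  2  1  2
196  33 33 39 30 35  4  4  4  2 31  6 10  7  2  2  1  1  3  1  1  1  1  2  1  0  1  2  2  1  3  1
200  23 30 32 31 32 19  3  5  6  7  7  
[... 741 characters left out ...]
  3
232   1  2  7 12  7  2  1  1  1  1  1  1  2  1  1  3  0  2  2  3  1  1  2  0  1  2  2  1  1  2  2
236   4 10 16 16 10  2  2  1  1  5  1  1  1  2  1  2  2  2  5  0  1  1  2  1  2  2  4  1  1  2  1
t 38.35 pos [0.4448 0.4788 0.2473] w 0.0225 ft [ 0.5 -0.1 -0.5]
shift now-axes cm [ 8.46  1.09 10.31] after-turn axes [-12.71   3.16   2.73] turn [-0.546  1.693  1.987]
t 38.35 pos [0.4448 0.4788 0.2473] w 0.0225 ft [ 0.5 -0.1 -0.5]
shift now-axes cm [ 8.46  1.09 10.31] after-turn axes [12.71 -3.16  2.73] turn [-1.362 -0.439 -0.519]
t 38.35 pos [0.4448 0.4788 0.2473] w 0.0225 ft [ 0.5 -0.1 -0.5]
shift now-axes cm [ 8.46  1.09 10.31] after-turn axes [ 3.16 12.71  2.73] turn [-0.768 -1.498 -1.761]
```

```bash
cat > fit.py <<'E'
from h import *
from scipy.optimize import differential_evolution
def fit(f,verbose=True):
    c=np.load('pics/'+f+'.npz'); T=np.linalg.inv(c['cam_to_world']); fl=192/np.tan(np.radians(float(c['vertical_fov']))/2)
    def px(P): q=T[:3,:3]@P.T+T[:3,3:]; return np.c_[q[0]/q[2]*fl+c['cx'],q[1]/q[2]*fl+c['cy']]
    d=np.abs(c['image'].astype(float)-cv2.imread('pics/top0.png')).max(2); d=np.minimum(cv2.blur(np.minimum(d,12),(3,3)),9)-4
    pan=px(np.array([[.392,.125,.095],[.580,.125,.095],[.582,.410,.095],[.390,.410,.095]]))
    K=8; m=np.zeros(d.shape,np.uint8); cv2.fillPoly(m,[np.round(pan).astype(np.int32)],1); d=d*m
    def cost(p):
        a=p[2]; u=np.array([np.cos(a),np.sin(a)]); v=np.array([-u[1],u[0]])
        C=np.array([np.r_[p[:2]+s*.1*u+t*.03*v,.0975] for s,t in((1,1),(1,-1),(-1,-1),(-1,1))])
        r_=np.zeros(d.shape,np.float32); cv2.fillPoly(r_,[np.round(px(C)*K*1.).astype(np.int32)],1,shift=3,lineType=cv2.LINE_8); return -(d*r_).sum()
    u=differential_evolution(cost,[(.4,.58),(.2,.42),(1.1,2.1)],seed=0,popsize=20); print('plate',u.x[:2].round(4),'az',np.degrees(u.x[2]).round(1),u.fun.round(0)); return u.x
if __name__=='__main__':
    import sys; fit(sys.argv[1])
E
python3 fit.py top8.png
```

```text
plate [0.4823 0.3739] az 79.8 -2980.0
```

Request:
{"fn": "move_arm", "kwargs": {
  "targets": [
    [[0, 0, 0], [-0.108, 0.0854, 0.0975], 0],
    [[0, 0, 0], [-0.108, 0.0854, 0.0975], 0],
    [[0, 0, 0], [-0.108, 0.0854, 0.0975], 0],
    [[0, 0, 0], [-0.108, 0.0854, 0.0975], 0],
    [[0, 0, 0], [-0.108, 0.0854, 0.0975], 0],
    [[0, 0, 0], [-0.108, 0.0854, 0.0975], 0],
    [[0, 0, 0], [-0.108, 0.0854, 0.0975], 0],
    [[0, 0, 0], [-0.108, 0.0854, 0.0975], 0],
    [[0, 0, 0], [-0.108, 0.0854, 0.0975], 0],
    [[0, 0, 0], [-0.108, 0.0854, 0.0975], 0],
    [[0, 0, 0], [-0.108, 0.0854, 0.0975], 0],
    [[-1.4, -4.4, 0], [0, 0, 0], 0],
    [[-1.4, -4.4, 0], [0, 0, 0], 0],
    [[-1.4, -4.4, 0], [0, 0, 0], 0],
    [[-1.4, -4.4, 0], [0, 0, 0], 0],
    [[0, 0, 0], [0, 0, 0], 0]
  ]
}}

```text
time: 40.35
ee_pos: [0.4682, 0.2916, 0.2478]
eef_rot: [0.097, 0.995, -0.003, -0.008]
ft_force: [-0.2, 1.5, -0.3]
width: 0.0001
grip_force: 0.0
```

```bash
python3 - <<'E'
from h import *
s=r.read_state(); print(s['joint_positions'].round(2)); y=R.from_quat(s['eef_rot']).apply([0,1,0]); print(y)
plan([.468,.295,.0975],[0,0,-1],[y[0],y[1],0])
E
```

```text
[-1.23  0.18  0.68  1.64 -0.12  1.38  0.85]
[ 0.19248848  0.98126666 -0.0079949 ]
t 40.35 pos [0.4682 0.2916 0.2478] w 0.0001 ft [-0.2  1.5 -0.3]
shift now-axes cm [-0.13  0.45 15.02] after-turn axes [ 0.08  0.33 15.03] turn [-0.008 -0.014 -0.   ]
```

Request:
{"fn": "move_arm", "kwargs": {
  "targets": [
    [[0, 0.3, 3.5], [-0.008, -0.014, 0], 0],
    [[0, 0, 4], [0, 0, 0], 0],
    [[0, 0, 4], [0, 0, 0], 0],
    [[0, 0, 2.2], [0, 0, 0], 0],
    [[0, 0, 0.9], [0, 0, 0], 0],
    [[0, 0, 0.3], [0, 0, 0], 0],
    [[0, 0, 0.15], [0, 0, 0], 0],
    [[0, 0, 0], [0, 0, 0], 0]
  ]
}}

```text
time: 41.35
ee_pos: [0.4683, 0.298, 0.0983]
eef_rot: [0.094, 0.996, 0.001, 0.001]
ft_force: [0.2, -0.3, -0.2]
width: -0.0001
grip_force: 0.0
```

Request:
{"fn": "move_arm", "kwargs": {
  "targets": [
    [[0, 0, 0.15], [0, 0, 0], 0],
    [[0, 0, 0.1], [0, 0, 0], 0],
    [[0, 0, 0], [0, 0, 0], 0]
  ]
}}

```text
time: 41.72
ee_pos: [0.4684, 0.298, 0.0979]
eef_rot: [0.095, 0.996, 0.002, 0.0]
ft_force: [-8.9, -6.6, 26.3]
width: 0.0006
grip_force: 13.0
```

Request:
{"fn": "move_arm", "kwargs": {
  "targets": [
    [[-0.38, -0.98, -0.04], [0, 0, 0], 0],
    [[-0.38, -0.98, 0], [0, 0, 0], 0],
    [[-0.38, -0.98, 0], [0, 0, 0], 0],
    [[-0.38, -0.98, 0], [0, 0, 0], 0],
    [[-0.38, -0.98, 0], [0, 0, 0], 0],
    [[-0.38, -0.98, 0], [0, 0, 0], 0],
    [[-0.38, -0.98, 0], [0, 0, 0], 0],
    [[-0.38, -0.98, 0], [0, 0, 0], 0],
    [[-0.38, -0.98, 0], [0, 0, 0], 0],
    [[0, 0, 0], [0, 0, 0], 0],
    [[0, 0, -0.6], [0, 0, 0], 0],
    [[0, 0, -5], [0, 0, 0], 0],
    [[0, 0, -6], [0, 0, 0], 0],
    [[4, 0, -5], [0, 0, 0], 0],
    [[5, 0, 0], [0, 0, 0], 0],
    [[5, -2, 0], [0, 0, 0], 0],
    [[5, -2, 0], [0, 0, 0], 0],
    [[0, 0, 0], [0, 0, 0], 0]
  ]
}}

```text
time: 43.98
ee_pos: [0.2894, 0.2007, 0.2608]
eef_rot: [0.093, 0.996, 0.002, 0.001]
ft_force: [0.3, 0.1, 1.0]
width: 0.0006
grip_force: 0.0
```

```bash
python3 - <<'E'
from h import *
from fit import fit
print(r.read_state()['ee_pos'].round(3),r.read_state()['joint_positions'].round(2))
snap('top','top9.png'); fit('top9.png')
a=cv2.imread('pics/top0.png').astype(int);b=cv2.imread('pics/top9.png').astype(int)
d=np.abs(a-b).max(2)
for v in range(160,252,4): print(v,''.join('%3d'%min(99,x) for x in d[v,100:224:4]))
E
```

```text
[0.289 0.201 0.261] [-1.31 -0.4   0.44  2.05  0.17  1.45  0.46]
plate [0.4821 0.3726] az 80.1 -3792.0
160   2  1  1  2  1  2  3  2  1  0  2  1  0  2  1  2  2  2  2  1  2  1  1  2  1  1  3  1  2  1  2
164   1  3  1  2  1  2  4  1  2  1  1  2  2  2  1  3  2  1  3  3  2  2  1  1  1  2  2  1  2  2  2
168   2  2  3  1  1  1  1  2  1  1  2  1  2  1  1  2  1  2  4  3  1  3  1  1  3  1  3  1  2  1  5
172   3  2  1  1  1  0  2  2  2  2  2  0  2  2  1  2  2  1  2  2  1  1  1  2  1  3  1  2  2  2  2
176   1  3  1  1  2  1  1  2  1  0  3  1  1  2  1  3  1  1  2  1  0  3  4  2  4  4  2  2  2  2  1
180   0  4  4  1  4  1  3  1  1  2  1  2  2  5  3  1  0  2  2  2  2  2  1  2  1  2  1  2  3  2  2
184   3  3  1  1  2  3  2  1  2  1  1  2  2  3  1  1  4  4  1  2  4  1  4  1  3  2  2  2  2  2  0
188   6 32 33 23 10  1  1  2  0  1  2  1  1  2  3  4  2  2  3  2  1  1  1  1  1  1  3  3  2  3  2
192  15 27 28 28 35  3 17  5  4  1  4  2  5  2  4  3  1  1  1  0  1  2  2  1  3  1  2  2  4  3  1
196  28 31 22 28 32  4  6  6  4 35  7 15  8  6  9  3  1  3  2  1  1  1  1  0  2  2  2  1  1  2  2
200  29 28 27 30 3
[... 555 characters left out ...]
 2  2  1  2  2
224   1  1  2  4  9  3  1  2  1  4 64 37 54 27 30 25  2  1  3  3  2  1  1  0  3  1  2  1  3  1  1
228   2  3  1  2  2  1  1  1  2 54 46 56 29 39 27 25 34  2  1  2  1  2  0  4  2  1  1  1  3  4  4
232   2  5  3  1  1  1  1  1 10 10 13 16 20 15  9 10 18 20  4  2  1  2  3  1  2  1  3  2  2  1  2
236   3  1  2  3  1  1  2 14 39 49 57 58 61 48 48 61 36 65 46  4  2  2  3  2  2  2  3  1  2  2  1
240   1  1  2  4  1  2  8  8 18 29 28 32 34 36 30  6 32  8 33 18 12  3  3  1  2  3  2  2  2  1  2
244   2  1  1  1  2  7 45 18 26 32 34 35 38 36 29 23 14 33 16 27 30  7  3  4  2  1  1  1  2  1  1
248   1  2  2  2 48 21 64 67 73 72 73 68 61 57 51 45 38 34 53 47 33 46 16 10  4  4  3  1  1  3  1
```

The fit shows the plate unmoved (the fingers slipped), so I'll push its overhanging end with spread fingers instead, which also squares it up.

Request:
{"fn": "move_arm", "kwargs": {
  "targets": [
    [[-2.1, 4.76, 0], [0, 0, 0], 35],
    [[-2.1, 4.76, 0], [0, 0, 0], 35],
    [[-2.1, 4.76, 0], [0, 0, 0], 35],
    [[-2.1, 4.76, 0], [0, 0, 0], 35],
    [[-2.1, 4.76, 0], [0, 0, 0], 35],
    [[-2.1, 4.76, 0], [0, 0, 0], 35],
    [[-2.1, 4.76, 0], [0, 0, 0], 35],
    [[0, 0, 2], [0, 0, 0.1725], 35],
    [[0, 0, 2], [0, 0, 0.1725], 35],
    [[0, 0, 0], [0, 0, 0.1725], 35],
    [[0, 0, 0], [0, 0, 0.1725], 35],
    [[0, 0, 0], [0, 0, 0.1725], 35],
    [[0, 0, 0], [0, 0, 0.1725], 35],
    [[0, 0, 0], [0, 0, 0.1725], 35],
    [[0, 0, 0], [0, 0, 0.1725], 35]
  ]
}}

```text
time: 45.9
ee_pos: [0.4997, 0.5006, 0.2199]
eef_rot: [0.708, 0.706, 0.001, 0.001]
ft_force: [0.4, -0.7, -0.5]
width: 0.0304
grip_force: 0.0
```

```bash
python3 - <<'E'
from h import *
print(r.read_state()['joint_positions'].round(2))
plan([.495,.50,.085],[0,0,-1],[1,0,0])
E
```

```text
[-1.37  0.64  0.86  1.25 -0.47  1.45 -0.57]
t 45.9 pos [0.4997 0.5006 0.2199] w 0.0304 ft [ 0.4 -0.7 -0.5]
shift now-axes cm [-0.04 -0.51 13.48] after-turn axes [-0.06 -0.47 13.49] turn [ 0.003  0.001 -0.004]
```

Request:
{"fn": "move_arm", "kwargs": {
  "targets": [
    [[0, -0.5, 4], [0, 0, 0], 35],
    [[0, 0, 4], [0, 0, 0], 35],
    [[0, 0, 3.5], [0, 0, 0], 35],
    [[0, 0, 2], [0, 0, 0], 35],
    [[-0.6, 0, 0], [0, 0, 0], 35],
    [[-0.8, 0, 0], [0, 0, 0], 35],
    [[-0.8, 0, 0], [0, 0, 0], 35],
    [[-0.8, 0, 0], [0, 0, 0], 35],
    [[-0.8, 0, 0], [0, 0, 0], 35],
    [[-0.8, 0, 0], [0, 0, 0], 35],
    [[-0.8, 0, 0], [0, 0, 0], 35],
    [[-0.8, 0, 0], [0, 0, 0], 35],
    [[-0.6, 0, 0], [0, 0, 0], 35],
    [[-0.4, 0, 0], [0, 0, 0], 35],
    [[0, 0, 0], [0, 0, 0], 35]
  ]
}}

```text
time: 47.78
ee_pos: [0.4939, 0.4312, 0.0858]
eef_rot: [0.706, 0.708, 0.003, -0.001]
ft_force: [3.2, 10.0, -4.2]
width: 0.0307
grip_force: 5.1
```

```bash
python3 - <<'E'
from h import *
plan([.495,.424,.0961],[0,0,-1],[1,0,0])
E
```

```text
t 47.77 pos [0.4939 0.4312 0.0858] w 0.0307 ft [ 3.2 10.  -4.2]
shift now-axes cm [-0.71  0.11 -1.04] after-turn axes [-0.72  0.11 -1.03] turn [ 0.003 -0.005  0.003]
```

Request:
{"fn": "move_arm", "kwargs": {
  "targets": [
    [[0.8, 0, 0], [0, 0, 0], 35],
    [[0, 0, -1.2], [0.003, -0.005, 0.003], 35],
    [[0, 0, 0], [0, 0, 0], 35]
  ]
}}

```text
time: 48.15
ee_pos: [0.4948, 0.4363, 0.0988]
eef_rot: [0.708, 0.706, -0.001, 0.001]
ft_force: [0.3, 0.0, 0.4]
width: 0.0307
grip_force: 0.0
```

Request:
{"fn": "move_arm", "kwargs": {
  "targets": [
    [[0, 0, 0.25], [0, 0, 0], 35],
    [[-0.7, 0, 0], [0, 0, 0], 35],
    [[-0.7, 0, 0], [0, 0, 0], 35],
    [[-0.7, 0, 0], [0, 0, 0], 35]
  ]
}}

```text
time: 48.65
ee_pos: [0.4941, 0.4154, 0.0956]
eef_rot: [0.708, 0.707, -0.002, 0.001]
ft_force: [-0.1, 4.5, 4.4]
width: 0.0303
grip_force: 2.5
```

```bash
python3 - <<'E'
from h import *
from fit import fit
snap('top','top10.png'); fit('top10.png'); s=r.read_state(); print(s['ee_pos'],s['ft_force'])
E
```

```text
plate [0.4419 0.3196] az 76.0 -5727.0
[0.4943904  0.41413031 0.09559584] [-1.52554395  1.5103294   3.9351441 ]
```

Request:
{"fn": "move_arm", "kwargs": {
  "targets": [
    [[-0.8, 0, 0], [0, 0, 0], 35],
    [[-0.8, 0, 0], [0, 0, 0], 35],
    [[-0.8, 0, 0], [0, 0, 0], 35],
    [[-0.8, 0, 0], [0, 0, 0], 35],
    [[0, 0, 0], [0, 0, 0], 35],
    [[2, 0, 0], [0, 0, 0], 35],
    [[3, 0, -3], [0, 0, 0], 35],
    [[4, 0, -4], [0, 0, 0], 35],
    [[4, 0, -4], [0, 0, 0], 35],
    [[0, 0, 0], [0, 0, 0], 35]
  ]
}}

```text
time: 49.95
ee_pos: [0.4943, 0.5163, 0.2065]
eef_rot: [0.706, 0.708, -0.001, 0.001]
ft_force: [0.7, -1.4, -1.0]
width: 0.0306
grip_force: 0.0
```

```bash
python3 - <<'E'
from h import *
from fit import fit
s=r.read_state(); print(s['ee_pos'],s['time'])
snap('top','top11.png'); x=fit('top11.png')
u=np.array([np.cos(x[2]),np.sin(x[2])]);v=np.array([-u[1],u[0]])
print([ (x[:2]+a*.1*u+b*.03*v).round(3).tolist() for a,b in((1,1),(1,-1),(-1,-1),(-1,1))])
b=np.load('pics/top11.png.npz')['image'].astype(int)
d=np.abs(cv2.imread('pics/top0.png')-b).max(2)
for v in range(180,240,4): print(v,''.join('%3d'%min(99,q) for q in d[v,100:224:4]))
E
```

```text
[0.49430276 0.51629852 0.20646471] 49.95
plate [0.465 0.342] az 120.2 -2815.0
[[0.389, 0.413], [0.441, 0.443], [0.541, 0.271], [0.489, 0.24]]
180   2 10  9  6  8  1  1  3  2  2  3  2  3  1  3  2  3  2  3  3  2  4  3  3  3  2  2  2  5  2  3
184   4 12 13 13 13  2  1  2  2  2  3  2  3  2  3  2  0  2  3  3  2  2  1  1  3  2  4  2  2  2  3
188   2 12 10  8 10  1  1  2  2  5  5  5  4  4  2  4  3  3  5  2  1  2  4  0  2  3  3  1  3  1  3
192   6  8  3  3  3 15  3  2  4  4  3  4  4  8  6  3  8  5 15  7  6 28  5 28  8 10  2  3  1  2  2
196  14 14 13 13 14 16 14  3  2  3  5 35  2  3  8  2  3  3  4  3  3  5  4  2  3  8  3  3  2  2  3
200  14 14 13 14 14 16 16  3  1  5  6  5  5  6  6  6  3  4  4  4  5  9  3  4  7  8  3  4  1  6  4
204   5 11 14 13 12 16 15 16  3 13  6 21  7  9 27  4 24  6  9 20  3 22  3  6 12  5  2  2  2  2  2
208  29 12 14 14 13 16 17 16  3  0  0  3  2  3  7  6  6  3  3  6 18 15 12 13  5 11  3  3  2  2  2
212  19 13 12 15 13 18 18 17 19  4  2  2  3  3  2  2  2  1  2  1  1  1  4  3  5  4  4  3  5  2  2
216  14 12 13 10 14 20 17 22 16  6  1  4  2  3  2  3  2  0  3  1  2  1  1  2  2  1  2  3  4  2  1
220  16 11 12 11 13 18 17 20 19 17  3  3  3  3  2  1  2  3  1  3  2  5  5  1  2  4  3  1  3  4  2
224  16 13 13 12 13 17 20 20 18 18  1  1  3  1  3  1  3  2  1  1  1  2  2  2  1  2  3  3  1  2  2
228  12 12 10 12 15 17 17 16 20 18 19  2  3  4  1  1  1  2  1  2  3  3  2  2  1  3  4  5  1  1  2
232  15 12 14 12 10  9  9 10 10 12 11  5  1  1  1  3  1  2  4  2  2  1  0  2  1  3  1  4  2  4  2
236  14 14 15 14 14  6  7  5  8 11  8  6  5  1  1  1  1  3  2  1  1  1  2  3  2  0  2  1  3  3  3
```

```bash
python3 - <<'E'
from h import *
c=np.load('pics/top11.png.npz')['image'].astype(int)
h=np.abs(cv2.imread('pics/top0.png')-c).max(2); m=((h>=18).astype(np.uint8)); m[:,:137]=0; m[:,206:]=0; m[:186]=0; m[212:]=0
n,l,s,ce=cv2.connectedComponentsWithStats(m)
P=np.array([[*w('top11.png',*ce[k],.0975)[:2]] for k in range(1,n) if s[k,4]>=1]); 
(cx,cy),sz,an=cv2.minAreaRect((P*1000).astype(np.float32)); print(len(P),cx,cy,sz,an)
g=np.abs(cv2.blur(c.astype(np.float32),(3,3))-cv2.blur(cv2.imread('pics/top0.png').astype(np.float32),(3,3))).max(2)
for v in range(186,216,2): print(v,''.join('%3d'%min(99,q) for q in g[v,128:208:3]))
E
```

```text
29 495.0052795410156 267.7669372558594 (179.81884765625, 51.56815719604492) 87.88763427734375
186   1  2  1  1  2  1  0  1  1  1  0  1  1  1  0  1  1  1  1  1  2  2  2  2  2  2  2
188   2  2  1  7  7  5  7  4  6  2  3  2  3  2  3  3  1  1  1  1  2  1  0  0  0  2  2
190   2  1  2 12 10  9 13  5 19  4 18  6 16  7 13 11  6 10  5 10  2  8  4  7  4  2  2
192   1  1  2  2  2  3  5  3  8  3 11  4 12  6 11  9  8 13  5 17  4 19  5 16 11  1  2
194   2  1  2  2  3  3  2  2  2  2  3  3  3  3  4  2  2  2  1  3  2  5  3  6  7  0  2
196   1  0  1  2  2 13  9  2  2  4 14  2  2  2  9  4  2  2  3  4  2  2  2  4  7  0  2
198   0  0  2  2  2  8  7  2  2  4 15  3  3  5 16  7  4  2  7 15  3  3  3 18  9  0  1
200   1  1  3  5  4  5  4  4  4  4  6  4  4  5  5  4  4  2  4  9  2  3  3 13  8  1  2
202   7  2  5 19  4 17  5  9  6  8 11  5  7  4  7  3  2  1  1  2  2  3  2  4  5  1  2
204  12  1  5 16  6 19  6 11  9 11 16  6 14  4 18  3 13  6  8  8  5 15  3 15  5  1  2
206  16  4 10 12 11  9  7  6  7  7 13 10 11  7 11  4  9  7  9  9  7 16  5 20  6  2  1
208  17 10  1  1  1  0  0  1  4  4  9  6  5  4  3  4  4  7 10 10  8  8  3  7  6  2  1
210  17 16  1  1  1  1  1  1  1  1  1  1  1  0  1  0  0  0  0  2  0  0  1  2  1  2  2
212  17 17  7  2  2  2  1  1  1  1  2  1  0  1  2  1  1  1  1  0  1  1  2  2  2  2  2
214  17 17 12  1  1  2  1  1  1  0  1  1  1  1  2  1  1  1  1  1  2  1  2  2  2  2  1
```

The plate's hole pattern puts its centre at (0.495, 0.268), about 2° off the pan's y and fully inside the pan. The arm is clear, so I'll hand in.

```bash
python3 -c "
from bench import r
print(r.close_job())"
```

```text
the job is handed in; nothing more can be done
None
```

The small plate lies on the scale pan, fully inside its edges and about 2° off lengthways by the last camera fit; the job was handed in at about 50 s, with no verdict returned. I gripped it by the end overhanging the carton and set it down partly past the pan's edge; after letting go I pushed it fully on, and I never touched the tape, bin or tablet.

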